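# Clear the jar from the test-chip tote, then tip the chips into its marked corner

## Robot

A 7-joint arm with a two-finger parallel gripper is mounted at the origin on the work surface. World frame = base frame: x ahead of the robot, y to its left, z up, the work surface at z = 0. Lengths are in m, angles in rad, forces in N, time in s.
With the tool pointing down it reaches from about 0.425 to 0.875 m from the base axis. Payload 4.7 kg.
Tool frame: the origin (TCP) lies midway between the tips of the shut fingers; the grasp point (between the pads) lies 19 mm behind it (ctrl.grip_point_offset is the distance from the TCP to the grasp point, in m); z points along the fingers, y is the line along which they close (so a half turn about z gives the same grasp; the last joint's range is limited). The gripper opens to 87 mm and grips with 3 to 60 N. Pads are 19 mm wide; open, the fingers measure 117 mm over their backs; the gripper's body (75 mm by 190 mm) begins 51 mm behind the grasp point.
Start: joints at [-1.103, 0.321, -0.07, 1.45, 0.023, 1.371, -0.057], TCP at [0.285, 0.584, 0.223] pointing down, gripper open.
Joint ranges: [-2.86, 2.86], [-0.3, 2.09], [-1.38, 1.24], [0.06, 2.45], [-1.56, 4.7], [0.09, 2.05], [-2.69, 2.69]. Speed limits (rad/s): [2.57, 2.57, 3.14, 3.14, 3.14, 3.14, 3.14].

## Interface

Orientations are given as a rotation vector (axis times angle).
In Python, from bench import ctrl gives the robot as it stands. The module is installed in compiled form; this text tells all that it offers.
- The arm moves only by the shell command python3 -m handwheel 'ROWS' [OPENING] [FORCE]. ROWS is JSON, a list of rows, each an object of numbers: "x", "y", "z": the shift along the tool's x, y, z in m; "wx", "wy", "wz": the turn, a rotation vector about the tool's x, y, z in degrees. A call has 1 to 10 rows; each row is the pose to reach, as a shift and turn from the pose commanded when the call began, along the tool's axes at that moment; what a row does not reach only later rows make up. A row lasts 1/12 s, in which the tool goes at most 41.7 mm and 7.16 degrees, less where a joint would pass 70% of its speed; a pose out of reach is approached as far as the arm can. A call with a gripper value outside its range is refused whole. OPENING is the finger opening in m, from 0 to 0.087, set as the call begins (- or left out, the last holds). The fingers move at their own pace and stop on an object; FORCE is the grip in N (left out, the last holds). Time passes only in rows, so rows that repeat a pose let the fingers close. It gives the time, the measured TCP pose, the force, the opening and the grip force at its end, in the units of the state.
- ctrl.get_state(): the state, without advancing time (a new reading comes with each control period).
- ctrl.get_image(name): name is "side" or "top"; returns a dict with "image" (480x640x3 uint8, red, green, blue), "K" (3x3 intrinsics, pixels), "world_to_cam" (4x4, takes a point from world to camera coordinates). Camera axes: x right, y down, z forward; pixel columns grow to the right and rows downward; lengths in m; the calibration is good to about 2 mm. A picture is of the moment at which its call begins. There is no depth.
- ctrl.close_job(): hands the job in; it is judged then, once.
The state is a dict: "time": time; "joint_positions": joint angles; "qd": joint speeds; "joint_torque": joint torques, N m; "position": TCP position; "tool_rot": TCP orientation; "ft_force": force on the tool from outside, world axes, zero at the start; "torque": the same for the moment, N m; "grip_width": opening from 0.0 (shut) to 1.0 (fully open); "grip_force": force on a finger pad.
Only numpy, scipy, OpenCV 4.12 (cv2) and the standard library are available. Lean on these libraries where they do the work, as an engineer would, in place of code of your own. Each camera call takes 0.05 s, during which the arm holds its last target. There are 200 camera calls.

## Task

Take the orange colour jar out of the grey tote, stand it upright in the open drawer, let go of it and push the drawer fully shut. Then pick the tote up by its handle so that it is a few centimetres clear of the table, and tilt it until all four glazed test chips have slid together into the blue-marked corner; finish while still holding the tote up, steady and clearly tilted like that, with no chip spilled. Do not tip the jar over or disturb the other things on the table.

Things in the scene. Friction and masses are not known exactly. Their poses are not given: they have to be found in the camera images.
- tote_handle (a point): Centre of the tote's handle, 113 mm above its underside: a straight pale-wood bar over the middle of the tote, 16 mm wide (along the tote's x), 18 mm tall, 170 mm long (along the tote's y), rigidly fixed on an upright at each end, free space below. Axes are the tote's: x along its long side, y along its short side, z up out of it.
- tote_corner (a point): The blue-marked corner of the tote: the point where the inner floor meets both walls there, 4 mm above the underside, at x = -121 mm, y = +81 mm from the tote's centre in the tote's axes. The walls at this corner are blue outside and on the rim.
- tote: The loose grey open tote: 250 (x) x 170 (y) mm, walls 50 mm high, walls and floor 4 mm thick, 0.3 to 0.5 kg, balanced about under its handle. Origin at the centre of its underside, axes as told for the handle. It starts standing on the table.
- jar_center (a point): Centre of a round orange colour jar with an orange lid, 44 mm in diameter, 58 mm high, 0.08 to 0.17 kg, rigid; this point is on its axis (z), 29 mm above its foot. It starts standing on the tote's floor, about 75 mm from the handle on the tote's -x side, its top 62 mm above the table.
- unit_drawer0 (a joint): How far the drawer of the low drawer unit is pulled out, in m: 0 = shut, starts 0.11 to 0.15. It slides with about 1 N of friction, straight, and stays where it is left; pushing its handle or front in the unit's +x direction (away from the robot) shuts it against a stop.
- drawer_floor (a point): Centre of the drawer's inner floor; moves with it. Axes: x = into the unit, y left, z up; the drawer slides out along -x. Inner space 195 mm (x) by 178 mm (y), rim 61 mm up. Front board at x = -104 to -119 mm. Pulled out by q, the part open to the sky reaches from x = -97 mm to -104 mm + q; the rest is under the unit's top. The standing jar clears that top by 13 mm.
- unit_drawer0_handle (a point): Middle of the dark bar handle (110 mm long along y, about 12 mm thick) on the drawer's white front, 35 mm out from the front and 38 mm below the unit's top; moves with the drawer. Same axes as the drawer floor.
- unit: The fixed wooden drawer unit, 240 (x) x 220 (y) x 105 mm high, one drawer, front facing its -x; origin at the centre of its underside.
- chip0_center (a point): Centre of the yellow glazed ceramic test chip, a loose disc 24 mm in diameter and 10 mm thick, 12 g, lying flat in the tote. Chips slide on the tote's smooth floor once it tilts about 10 to 13 degrees (friction about 0.2); along a wall they need about 25 degrees towards the corner.
- chip1_center (a point): Centre of the green glazed ceramic test chip, a loose disc 24 mm in diameter and 10 mm thick, 12 g, lying flat in the tote. Chips slide on the tote's smooth floor once it tilts about 10 to 13 degrees (friction about 0.2); along a wall they need about 25 degrees towards the corner.
- chip2_center (a point): Centre of the red glazed ceramic test chip, a loose disc 24 mm in diameter and 10 mm thick, 12 g, lying flat in the tote. Chips slide on the tote's smooth floor once it tilts about 10 to 13 degrees (friction about 0.2); along a wall they need about 25 degrees towards the corner.
- chip3_center (a point): Centre of the white glazed ceramic test chip, a loose disc 24 mm in diameter and 10 mm thick, 12 g, lying flat in the tote. Chips slide on the tote's smooth floor once it tilts about 10 to 13 degrees (friction about 0.2); along a wall they need about 25 degrees towards the corner.
- mug: Bystander to leave alone: white mug, 76 mm wide, 90 mm high; origin at the centre of its underside.
- bottle_blue: Bystander to leave alone: blue colour bottle, 44 mm wide, 100 mm high; origin at the centre of its underside.
- bottle_green: Bystander to leave alone: green colour bottle, 44 mm wide, 100 mm high; origin at the centre of its underside.
- palette: Bystander to leave alone: round white paint palette, 140 mm wide, 14 mm high; origin at the centre of its underside.
- brush_pot: Bystander to leave alone: glass pot of paintbrushes, 68 mm wide, 195 mm high with the brushes; origin at the centre of its underside.
- jar: The same jar; origin at the centre of its foot.
Not all that is in view belongs to the job. Leave any green or red look-alike of the jar alone.

How it is judged:
By the outcome, as a careful person would: the job done as asked, in the order asked, and still so for the second after the job is handed in, while the arm keeps its last pose, push and grip.
It also fails if it takes over 72 s, if anything falls off the work surface, if the arm or the gripper's body presses on something with over 40 N, if the wrist force passes 120 N, or if a joint passes its speed limit or range.

## Working session

There is one attempt and no reset: what is moved stays moved. The work goes in short steps, Python scripts to look and compute and a shell command to move; the robot and the scene stay as the last step left them, time stands still between calls to the robot, and variables do not carry over. Pictures are saved under pics/ and viewed, at most 10 in all, crops included, and the job is handed in when it is done.

```bash
mkdir -p pics
cat > h.py <<'E'
import numpy as np, cv2
from scipy.spatial.transform import Rotation as R
from bench import ctrl
def grab(n,f=None):
    d=ctrl.get_image(n)
    if f: cv2.imwrite('pics/'+f,d['image'][:,:,::-1])
    return d
def ray(d,u,v,z):
    K=np.array(d['K']);T=np.array(d['world_to_cam']);Rm=T[:3,:3];c=-Rm.T@T[:3,3]
    r=Rm.T@np.linalg.inv(K)@[u,v,1]
    return c+r*(z-c[2])/r[2]
def proj(d,p):
    T=np.array(d['world_to_cam']);q=np.array(d['K'])@(T[:3,:3]@np.array(p)+T[:3,3]);return q[:2]/q[2]
def st():
    s=ctrl.get_state();return s
E
python3 - <<'E'
from h import *
import pickle
a=grab('top','top0.png');b=grab('side','side0.png')
pickle.dump((a,b),open('v0.pkl','wb'))
s=st();print(s['position'],R.from_rotvec(s['tool_rot']).as_matrix().round(3),s['time'])
for d in(a,b):
    T=np.array(d['world_to_cam']);print(-T[:3,:3].T@T[:3,3],T[:3,:3].round(2))
E
```

```text
[0.28476937 0.58373489 0.22156128] [[-0.899  0.438 -0.001]
 [ 0.438  0.899 -0.002]
 [-0.    -0.002 -1.   ]] 0.1
[ 0.30871112 -0.09274297  1.19559423] [[-0.01 -1.   -0.  ]
 [-0.99  0.01 -0.17]
 [ 0.17  0.   -0.99]]
[ 0.13703796 -0.87086806  0.74119678] [[ 0.9  -0.44 -0.01]
 [-0.27 -0.54 -0.79]
 [ 0.35  0.72 -0.61]]
```

View pics/top0.png

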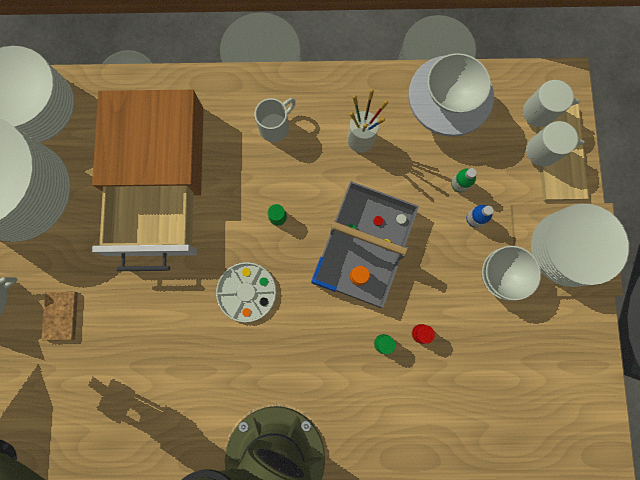

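View pics/side0.png

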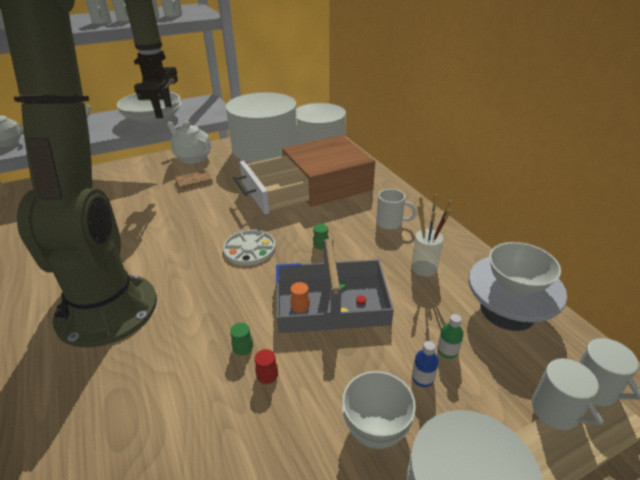

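Top view: the orange jar is at (360,275) and the tote corners at about (350,183), (417,206), (384,306) and (313,285), with the blue one at (322,272). The wooden handle runs (331,228)–(405,250). The drawer handle is at (145,268), its front at y≈249, and the unit's top front edge at y≈185. The side view agrees.

```bash
python3 - <<'E'
from h import *
import pickle
a,b=pickle.load(open('v0.pkl','rb'))
def mask(d,lo,hi,box):
    im=cv2.cvtColor(d['image'],cv2.COLOR_RGB2HSV);m=cv2.inRange(im,lo,hi);k=np.zeros_like(m);x0,y0,x1,y1=box;k[y0:y1,x0:x1]=m[y0:y1,x0:x1];return k
m=mask(a,(5,180,120),(15,255,255),(335,255,385,300));M=cv2.moments(m,True);u,v=M['m10']/M['m00'],M['m01']/M['m00']
print('jar',u,v,M['m00'],ray(a,u,v,.062).round(4))
g=[ray(a,*p,.05) for p in[(350,183),(417,206),(384,306),(313,286)]];print('rim',np.round(g,3),np.mean(g,0))
# handle: pale wood in tote
im=a['image'][210:265,320:415].astype(int);mm=((im[...,0]-im[...,2]>50)&(im[...,0]>130)).astype(np.uint8)
n,l,s,c=cv2.connectedComponentsWithStats(mm)
for i in range(1,n):
    if s[i,4]>80:
        pts=np.argwhere(l==i)[:,::-1]+[320,210];r=cv2.minAreaRect(pts.astype(np.float32));print(s[i],r)
        bx=cv2.boxPoints(r);print(np.round([ray(a,*p,.122) for p in bx],3),ray(a,*r[0],.122))
for n,p,z in[('uTL',(99,91),.105),('uTR',(193,91),.105),('uBR',(193,185),.105),('uBL',(94,185),.105),('hL',(118,268),.067),('hR',(170,268),.067),('frL',(93,249),.069),('frR',(190,249),.069)]:print(n,ray(a,*p,z).round(3))
for n,p,z in[('gjar',(277,213),.058),('pal',(246,292),.014),('bg',(386,343),.058),('mug',(272,105),.09),('pot',(363,130),.1),('gb',(470,172),.1)]:print(n,ray(a,*p,z).round(3))
E
python3 -c "
import cv2;i=cv2.imread('pics/top0.png');cv2.imwrite('pics/c0.png',cv2.resize(i[170:320,300:430],None,fx=4,fy=4))"
```

```text
jar 359.3127272727273 274.5527272727273 275.0 [ 0.3998 -0.1944  0.062 ]
rim [[ 0.615 -0.18   0.05 ]
 [ 0.558 -0.334  0.05 ]
 [ 0.329 -0.249  0.05 ]
 [ 0.376 -0.09   0.05 ]] [ 0.46983223 -0.21311355  0.05      ]
[  0   0  87  46 973] ((363.0, 232.5), (45.0, 86.0), 90.0)
[[ 0.537 -0.107  0.122]
 [ 0.534 -0.294  0.122]
 [ 0.436 -0.29   0.122]
 [ 0.438 -0.106  0.122]] [ 0.48565155 -0.19950459  0.122     ]
uTL [0.827 0.398 0.105]
uTR [0.824 0.181 0.105]
uBR [0.601 0.175 0.105]
uBL [0.604 0.396 0.105]
hL [0.421 0.348 0.067]
hR [0.42  0.231 0.067]
frL [0.465 0.406 0.069]
frR [0.462 0.187 0.069]
gjar [ 0.544 -0.009  0.058]
pal [0.366 0.067 0.014]
bg [ 0.248 -0.249  0.058]
mug [0.794 0.    0.09 ]
pot [ 0.726 -0.209  0.1  ]
gb [ 0.624 -0.446  0.1  ]
```

View pics/c0.png

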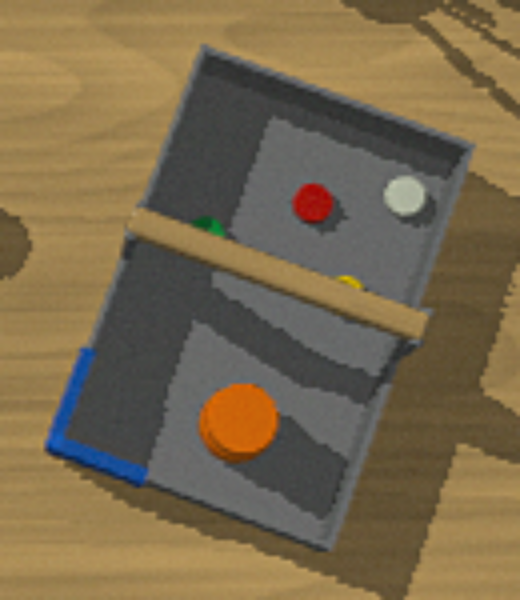

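Crop: the handle runs (135,221)–(425,327), the corners are clear, and all four chips are in the +x half of the tote (green and yellow just beyond the handle). The tote's yaw is about -22°. First I'll move by an arc to a point above the jar.

```bash
python3 - <<'E'
from h import *
import pickle
a,b=pickle.load(open('v0.pkl','rb'))
f=lambda c,z:ray(a,300+c[0]/4,170+c[1]/4,z)
h=[f((135,221),.122),f((425,327),.122)];g=[f(c,.05) for c in[(205,47),(472,147),(328,550),(48,450)]]
print(np.round(h,4),np.mean(h,0),np.degrees(np.arctan2(*(h[0]-h[1])[:2])))
print(np.round(g,4),np.mean(g,0));e=g[0]-g[3]+g[1]-g[2];print('yaw',np.degrees(np.arctan2(e[1],e[0])))
E
python3 -m handwheel '[{"x":-0.339,"y":-0.206},{"x":-0.339,"y":-0.206},{"x":-0.339,"y":-0.206},{"x":-0.339,"y":-0.206},{"x":-0.339,"y":-0.206},{"x":-0.339,"y":-0.206},{"x":-0.339,"y":-0.206},{"x":-0.339,"y":-0.206},{"x":-0.339,"y":-0.206},{"x":-0.339,"y":-0.206}]' 0.087 20
```

```text
[[ 0.5024 -0.1366  0.122 ]
 [ 0.4426 -0.291   0.122 ]] [ 0.47248543 -0.2138433   0.122     ] 21.182586550772857
[[ 0.6185 -0.1826  0.05  ]
 [ 0.5565 -0.3362  0.05  ]
 [ 0.3261 -0.2444  0.05  ]
 [ 0.3841 -0.0877  0.05  ]] [ 0.47128796 -0.21272894  0.05      ]
yaw -21.891024660453635invalid input at $[0]: expected keys x, y, z, wx, wy, wz
```

```bash
python3 -m handwheel '[{"x":-0.339,"y":-0.206,"z":0,"wx":0,"wy":0,"wz":0},{"x":-0.339,"y":-0.206,"z":0,"wx":0,"wy":0,"wz":0},{"x":-0.339,"y":-0.206,"z":0,"wx":0,"wy":0,"wz":0},{"x":-0.339,"y":-0.206,"z":0,"wx":0,"wy":0,"wz":0},{"x":-0.339,"y":-0.206,"z":0,"wx":0,"wy":0,"wz":0},{"x":-0.339,"y":-0.206,"z":0,"wx":0,"wy":0,"wz":0},{"x":-0.339,"y":-0.206,"z":0,"wx":0,"wy":0,"wz":0},{"x":-0.339,"y":-0.206,"z":0,"wx":0,"wy":0,"wz":0},{"x":-0.339,"y":-0.206,"z":0,"wx":0,"wy":0,"wz":0},{"x":-0.339,"y":-0.206,"z":0,"wx":0,"wy":0,"wz":0}]' 0.087 20
```

```text
time: 0.93
position: [0.5021, 0.2442, 0.2224]
tool_rot: [0.716, 3.057, -0.004]
ft_force: [1.0, -0.7, -0.2]
grip_width: 0.998
grip_force: 0.0
```

```bash
python3 -m handwheel '[{"x":-0.1,"y":-0.438,"z":0,"wx":0,"wy":0,"wz":-4},{"x":-0.1,"y":-0.438,"z":0,"wx":0,"wy":0,"wz":-4},{"x":-0.1,"y":-0.438,"z":0,"wx":0,"wy":0,"wz":-4},{"x":-0.1,"y":-0.438,"z":0,"wx":0,"wy":0,"wz":-4},{"x":-0.1,"y":-0.438,"z":0,"wx":0,"wy":0,"wz":-4},{"x":-0.1,"y":-0.438,"z":0,"wx":0,"wy":0,"wz":-4},{"x":-0.1,"y":-0.438,"z":0,"wx":0,"wy":0,"wz":-4},{"x":-0.1,"y":-0.438,"z":0,"wx":0,"wy":0,"wz":-4},{"x":-0.1,"y":-0.438,"z":0,"wx":0,"wy":0,"wz":-4},{"x":-0.1,"y":-0.438,"z":0,"wx":0,"wy":0,"wz":-4}]'; python3 -m handwheel '[{"x":0,"y":0,"z":0,"wx":0,"wy":0,"wz":0},{"x":0,"y":0,"z":0,"wx":0,"wy":0,"wz":0},{"x":0,"y":0,"z":0,"wx":0,"wy":0,"wz":0}]'
cat >> h.py <<'E'
def rel(p,yawy=None):
    s=st();Rm=R.from_rotvec(s['tool_rot']).as_matrix();print('t',s['time'],'pos',s['position'].round(4) if hasattr(s['position'],'round') else s['position'],'tool shift',(Rm.T@(np.array(p)-s['position'])).round(4),'yaw of y',np.degrees(np.arctan2(Rm[1,1],Rm[0,1])).round(1),'z',Rm[:,2].round(3),'q',np.round(s['joint_positions'],2),'F',np.round(s['ft_force'],1))
E
python3 -c "
from h import *
rel([.400,-.194,.022])"
```

```text
time: 1.77
position: [0.4035, -0.157, 0.2224]
tool_rot: [0.599, 3.084, 0.001]
ft_force: [1.8, 0.5, -0.4]
grip_width: 1.002
grip_force: 0.0
time: 2.02
position: [0.4046, -0.1547, 0.2224]
tool_rot: [-0.6, -3.084, -0.001]
ft_force: [0.9, 0.3, 0.3]
grip_width: 1.0
grip_force: 0.0
t 2.0167 pos [ 0.4046 -0.1547  0.2224] tool shift [-0.0106 -0.0383  0.2003] yaw of y 68.0 z [-0.     0.001 -1.   ] q [-0.33 -0.2   0.57  1.97  0.11  1.34  1.39] F [0.9 0.3 0.3]
```

```bash
python3 -m handwheel '[{"x":-0.011,"y":-0.038,"z":0.0,"wx":0,"wy":0,"wz":0},{"x":-0.011,"y":-0.038,"z":0.04,"wx":0,"wy":0,"wz":0},{"x":-0.011,"y":-0.038,"z":0.08,"wx":0,"wy":0,"wz":0},{"x":-0.011,"y":-0.038,"z":0.11,"wx":0,"wy":0,"wz":0},{"x":-0.011,"y":-0.038,"z":0.13,"wx":0,"wy":0,"wz":0},{"x":-0.011,"y":-0.038,"z":0.15,"wx":0,"wy":0,"wz":0},{"x":-0.011,"y":-0.038,"z":0.17,"wx":0,"wy":0,"wz":0},{"x":-0.011,"y":-0.038,"z":0.185,"wx":0,"wy":0,"wz":0},{"x":-0.011,"y":-0.038,"z":0.196,"wx":0,"wy":0,"wz":0},{"x":-0.011,"y":-0.038,"z":0.196,"wx":0,"wy":0,"wz":0}]'; python3 -c "
from h import *
rel([.400,-.194,.026]);grab('side','s1.png')"
```

```text
time: 2.85
position: [0.3991, -0.1923, 0.0241]
tool_rot: [-0.593, -3.079, 0.0]
ft_force: [-0.3, 0.2, -0.3]
grip_width: 1.002
grip_force: 0.0
t 2.85 pos [ 0.3991 -0.1923  0.0241] tool shift [-0.0015 -0.0013 -0.0019] yaw of y 68.2 z [-0.005  0.001 -1.   ] q [-0.28  0.1   0.7   2.17 -0.08  0.9   1.66] F [-0.3  0.2 -0.3]
```

View pics/s1.png

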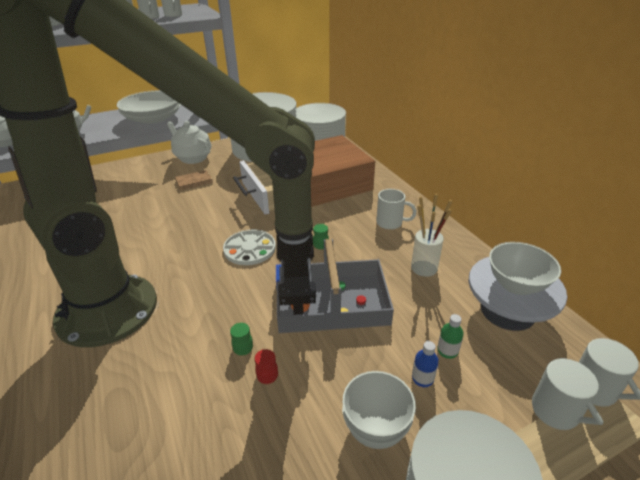

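The gripper straddles the orange jar around (298,303) without touching the tote. I'll close, check the width, then lift straight up.

```bash
python3 -m handwheel '[{"x":0,"y":0,"z":0,"wx":0,"wy":0,"wz":0},{"x":0,"y":0,"z":0,"wx":0,"wy":0,"wz":0},{"x":0,"y":0,"z":0,"wx":0,"wy":0,"wz":0},{"x":0,"y":0,"z":0,"wx":0,"wy":0,"wz":0},{"x":0,"y":0,"z":0,"wx":0,"wy":0,"wz":0},{"x":0,"y":0,"z":0,"wx":0,"wy":0,"wz":0},{"x":0,"y":0,"z":0,"wx":0,"wy":0,"wz":0},{"x":0,"y":0,"z":0,"wx":0,"wy":0,"wz":0}]' 0.03 20;  python3 -m handwheel '[{"x":0,"y":0,"z":-0.01,"wx":0,"wy":0,"wz":0},{"x":0,"y":0,"z":-0.03,"wx":0,"wy":0,"wz":0},{"x":0,"y":0,"z":-0.06,"wx":0,"wy":0,"wz":0},{"x":0,"y":0,"z":-0.09,"wx":0,"wy":0,"wz":0},{"x":0,"y":0,"z":-0.12,"wx":0,"wy":0,"wz":0},{"x":0,"y":0,"z":-0.15,"wx":0,"wy":0,"wz":0},{"x":0,"y":0,"z":-0.18,"wx":0,"wy":0,"wz":0},{"x":0,"y":0,"z":-0.196,"wx":0,"wy":0,"wz":0},{"x":0,"y":0,"z":-0.196,"wx":0,"wy":0,"wz":0}]';python3 -c "
from h import *
rel([.46,.1,.222]);rel([.54,.290,.222])"
```

```text
time: 3.57
position: [0.4007, -0.1948, 0.0267]
tool_rot: [0.6, 3.083, -0.0]
ft_force: [0.3, -0.4, 2.0]
grip_width: 0.489
grip_force: 20.0
time: 4.32
position: [0.4026, -0.1957, 0.2269]
tool_rot: [0.599, 3.076, 0.001]
ft_force: [0.9, -0.1, -2.2]
grip_width: 0.486
grip_force: 20.0
t 4.3167 pos [ 0.4026 -0.1957  0.2269] tool shift [0.0578 0.2956 0.0051] yaw of y 68.0 z [ 0.008 -0.001 -1.   ] q [-0.32 -0.18  0.64  1.94  0.11  1.34  1.48] F [ 0.9 -0.1 -2.2]
t 4.3167 pos [ 0.4026 -0.1957  0.2269] tool shift [0.0549 0.5017 0.0055] yaw of y 68.0 z [ 0.008 -0.001 -1.   ] q [-0.32 -0.18  0.64  1.94  0.11  1.34  1.48] F [ 0.9 -0.1 -2.2]
```

```bash
python3 -m handwheel '[{"x":0.006,"y":0.02,"z":0,"wx":0,"wy":0,"wz":0},{"x":0.02,"y":0.05,"z":0,"wx":0,"wy":0,"wz":-1},{"x":0.035,"y":0.085,"z":0,"wx":0,"wy":0,"wz":-3},{"x":0.05,"y":0.12,"z":0,"wx":0,"wy":0,"wz":-6},{"x":0.06,"y":0.155,"z":0,"wx":0,"wy":0,"wz":-9},{"x":0.06,"y":0.19,"z":0,"wx":0,"wy":0,"wz":-12},{"x":0.06,"y":0.225,"z":0,"wx":0,"wy":0,"wz":-15},{"x":0.06,"y":0.26,"z":0,"wx":0,"wy":0,"wz":-18},{"x":0.06,"y":0.29,"z":0,"wx":0,"wy":0,"wz":-20},{"x":0.06,"y":0.31,"z":0,"wx":0,"wy":0,"wz":-22}]';python3 -c "
from h import *
rel([.54,.290,.222])"
```

```text
time: 5.15
position: [0.4607, 0.1183, 0.2211]
tool_rot: [0.007, -3.14, 0.0]
ft_force: [0.6, -0.2, -1.6]
grip_width: 0.494
grip_force: 20.0
t 5.15 pos [0.4607 0.1183 0.2211] tool shift [-0.0801  0.1714 -0.0011] yaw of y 90.3 z [-0.002 -0.    -1.   ] q [-0.58 -0.06  0.27  1.88  0.02  1.32  1.25] F [ 0.6 -0.2 -1.6]
```

```bash
python3 -m handwheel '[{"x":-0.015,"y":0.03,"z":0,"wx":0,"wy":0,"wz":0},{"x":-0.03,"y":0.06,"z":0,"wx":0,"wy":0,"wz":0},{"x":-0.05,"y":0.1,"z":0,"wx":0,"wy":0,"wz":0},{"x":-0.065,"y":0.135,"z":0,"wx":0,"wy":0,"wz":0},{"x":-0.08,"y":0.165,"z":0.0,"wx":0,"wy":0,"wz":0},{"x":-0.08,"y":0.171,"z":0.02,"wx":0,"wy":0,"wz":0},{"x":-0.08,"y":0.171,"z":0.05,"wx":0,"wy":0,"wz":0},{"x":-0.08,"y":0.171,"z":0.08,"wx":0,"wy":0,"wz":0},{"x":-0.08,"y":0.171,"z":0.10,"wx":0,"wy":0,"wz":0},{"x":-0.08,"y":0.171,"z":0.10,"wx":0,"wy":0,"wz":0}]';python3 -c "
from h import *
rel([.54,.290,.045]);grab('top','t2.png');d=grab('side','s2.png')
cv2.imwrite('pics/s2c.png',cv2.resize(cv2.imread('pics/s2.png')[90:240,180:400],None,fx=3,fy=3))
t=cv2.imread('pics/t2.png')[60:300,60:260];s=cv2.imread('pics/s2.png')[90:240,200:400]
cv2.imwrite('pics/m2.png',np.hstack([cv2.resize(t,(400,480)),cv2.resize(s,(400,480))]))"
```

```text
time: 5.98
position: [0.5369, 0.2837, 0.1157]
tool_rot: [-0.0, -3.131, 0.011]
ft_force: [-0.5, -0.6, -2.2]
grip_width: 0.495
grip_force: 20.0
t 5.9833 pos [0.5369 0.2837 0.1157] tool shift [-0.0038  0.0068  0.0706] yaw of y 90.0 z [-0.01  -0.007 -1.   ] q [-0.68  0.31  0.18  1.69 -0.06  1.16  1.09] F [-0.5 -0.6 -2.2]
```

View pics/m2.png

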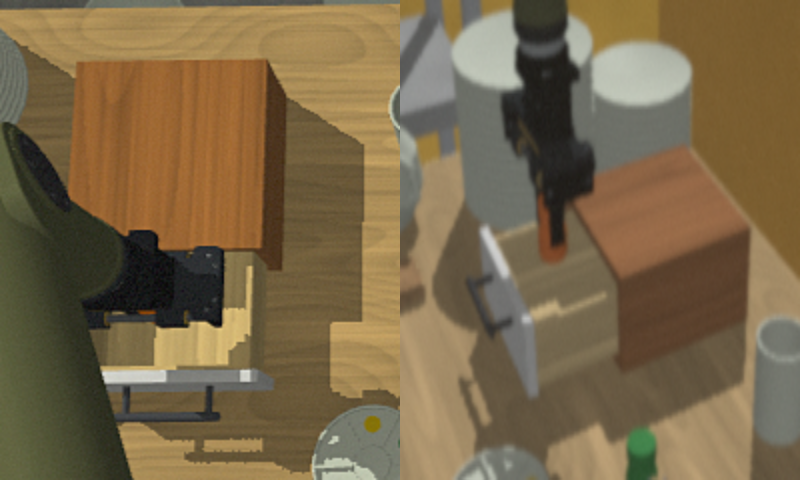

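Left half: the gripper with the jar is over the open part of the drawer, between front and unit. Right half: the orange jar hangs over the drawer interior, clear of walls. I'll lower it and feel for the floor.

```bash
python3 -m handwheel '[{"x":0,"y":0,"z":0.015,"wx":0,"wy":0,"wz":0},{"x":0,"y":0,"z":0.03,"wx":0,"wy":0,"wz":0},{"x":0,"y":0,"z":0.045,"wx":0,"wy":0,"wz":0},{"x":0,"y":0,"z":0.055,"wx":0,"wy":0,"wz":0},{"x":0,"y":0,"z":0.06,"wx":0,"wy":0,"wz":0},{"x":0,"y":0,"z":0.06,"wx":0,"wy":0,"wz":0},{"x":0,"y":0,"z":0.06,"wx":0,"wy":0,"wz":0}]'; python3 -m handwheel '[{"x":0,"y":0,"z":0.002,"wx":0,"wy":0,"wz":0},{"x":0,"y":0,"z":0.004,"wx":0,"wy":0,"wz":0},{"x":0,"y":0,"z":0.004,"wx":0,"wy":0,"wz":0}]';python3 -m handwheel '[{"x":0,"y":0,"z":0.002,"wx":0,"wy":0,"wz":0},{"x":0,"y":0,"z":0.004,"wx":0,"wy":0,"wz":0},{"x":0,"y":0,"z":0.004,"wx":0,"wy":0,"wz":0}]'
```

```text
time: 6.67
position: [0.5418, 0.2865, 0.0636]
tool_rot: [0.0, 3.14, 0.001]
ft_force: [1.4, -0.2, -0.1]
grip_width: 0.488
grip_force: 20.0
time: 6.92
position: [0.5413, 0.2864, 0.0589]
tool_rot: [0.0, 3.141, 0.001]
ft_force: [-0.3, -0.3, -1.0]
grip_width: 0.491
grip_force: 20.0
time: 7.17
position: [0.5408, 0.2861, 0.0541]
tool_rot: [0.0, -3.141, 0.001]
ft_force: [-0.3, 0.2, -1.1]
grip_width: 0.487
grip_force: 20.0
```

```bash
python3 -m handwheel '[{"x":0,"y":0,"z":0.002,"wx":0,"wy":0,"wz":0},{"x":0,"y":0,"z":0.004,"wx":0,"wy":0,"wz":0},{"x":0,"y":0,"z":0.004,"wx":0,"wy":0,"wz":0}]'; python3 -m handwheel '[{"x":0,"y":0,"z":0.002,"wx":0,"wy":0,"wz":0},{"x":0,"y":0,"z":0.003,"wx":0,"wy":0,"wz":0},{"x":0,"y":0,"z":0.003,"wx":0,"wy":0,"wz":0}]'
```

```text
time: 7.42
position: [0.5408, 0.2861, 0.05]
tool_rot: [0.0, -3.141, 0.001]
ft_force: [0.2, -0.4, -1.8]
grip_width: 0.489
grip_force: 20.0
time: 7.67
position: [0.5409, 0.2862, 0.0472]
tool_rot: [-0.0, -3.141, 0.0]
ft_force: [-0.7, -0.4, -1.4]
grip_width: 0.488
grip_force: 20.0
```

```bash
for i in 1; do python3 -m handwheel '[{"x":0,"y":0,"z":0.002,"wx":0,"wy":0,"wz":0},{"x":0,"y":0,"z":0.003,"wx":0,"wy":0,"wz":0},{"x":0,"y":0,"z":0.003,"wx":0,"wy":0,"wz":0}]'; done; python3 -m handwheel '[{"x":0,"y":0,"z":0.002,"wx":0,"wy":0,"wz":0},{"x":0,"y":0,"z":0.002,"wx":0,"wy":0,"wz":0}]'; python3 -m handwheel '[{"x":0,"y":0,"z":0.002,"wx":0,"wy":0,"wz":0},{"x":0,"y":0,"z":0.002,"wx":0,"wy":0,"wz":0}]'
```

```text
time: 7.92
position: [0.5413, 0.2863, 0.0447]
tool_rot: [0.0, 3.141, 0.0]
ft_force: [-0.7, -0.8, -0.6]
grip_width: 0.488
grip_force: 20.0
time: 8.08
position: [0.543, 0.2864, 0.0446]
tool_rot: [0.001, 3.138, 0.002]
ft_force: [-0.2, -1.4, 8.0]
grip_width: 0.491
grip_force: 20.0
time: 8.25
position: [0.5447, 0.2864, 0.0445]
tool_rot: [0.001, 3.135, 0.003]
ft_force: [-0.5, -3.0, 13.5]
grip_width: 0.486
grip_force: 20.0
```

```bash
python3 -m handwheel '[{"x":0,"y":0,"z":-0.002,"wx":0,"wy":0,"wz":0},{"x":0,"y":0,"z":-0.003,"wx":0,"wy":0,"wz":0},{"x":0,"y":0,"z":-0.0035,"wx":0,"wy":0,"wz":0},{"x":0,"y":0,"z":-0.0035,"wx":0,"wy":0,"wz":0}]'; python3 -m handwheel '[{"x":0,"y":0,"z":0,"wx":0,"wy":0,"wz":0},{"x":0,"y":0,"z":0,"wx":0,"wy":0,"wz":0},{"x":0,"y":0,"z":0,"wx":0,"wy":0,"wz":0},{"x":0,"y":0,"z":0,"wx":0,"wy":0,"wz":0},{"x":0,"y":0,"z":0,"wx":0,"wy":0,"wz":0},{"x":0,"y":0,"z":0,"wx":0,"wy":0,"wz":0}]' 0.08;  python3 -m handwheel '[{"x":0,"y":0,"z":-0.01,"wx":0,"wy":0,"wz":0},{"x":0,"y":0,"z":-0.025,"wx":0,"wy":0,"wz":0},{"x":0,"y":0,"z":-0.05,"wx":0,"wy":0,"wz":0},{"x":0,"y":0,"z":-0.08,"wx":0,"wy":0,"wz":0},{"x":0,"y":0,"z":-0.11,"wx":0,"wy":0,"wz":0},{"x":0.03,"y":0,"z":-0.13,"wx":0,"wy":0,"wz":0},{"x":0.07,"y":0,"z":-0.13,"wx":0,"wy":0,"wz":0},{"x":0.10,"y":-0.0,"z":-0.13,"wx":0,"wy":0,"wz":0},{"x":0.13,"y":0,"z":-0.13,"wx":0,"wy":0,"wz":0},{"x":0.15,"y":0,"z":-0.13,"wx":0,"wy":0,"wz":0}]'; python3 -c "
from h import *
rel([.38,.290,.08])
grab('side','s3.png');grab('top','t3.png')
t=cv2.imread('pics/t3.png')[60:300,60:260];s=cv2.imread('pics/s3.png')[90:240,200:400]
cv2.imwrite('pics/m3.png',np.hstack([cv2.resize(t,(400,480)),cv2.resize(s,(400,480))]))"
```

```text
time: 8.58
position: [0.5418, 0.2864, 0.0447]
tool_rot: [0.0, 3.14, 0.001]
ft_force: [0.2, -0.3, 4.3]
grip_width: 0.49
grip_force: 20.0
time: 9.08
position: [0.5408, 0.2862, 0.0437]
tool_rot: [0.0, -3.141, 0.0]
ft_force: [-0.1, 0.3, -0.4]
grip_width: 0.855
grip_force: 0.0
time: 9.92
position: [0.3884, 0.2865, 0.175]
tool_rot: [0.002, -3.141, -0.001]
ft_force: [-0.5, 0.4, -0.3]
grip_width: 0.923
grip_force: 0.0
t 9.9167 pos [0.3884 0.2865 0.175 ] tool shift [0.0084 0.0034 0.095 ] yaw of y 90.1 z [-0.     0.001 -1.   ] q [-0.8  -0.01  0.11  1.92 -0.    1.23  0.88] F [-0.5  0.4 -0.3]
```

View pics/m3.png

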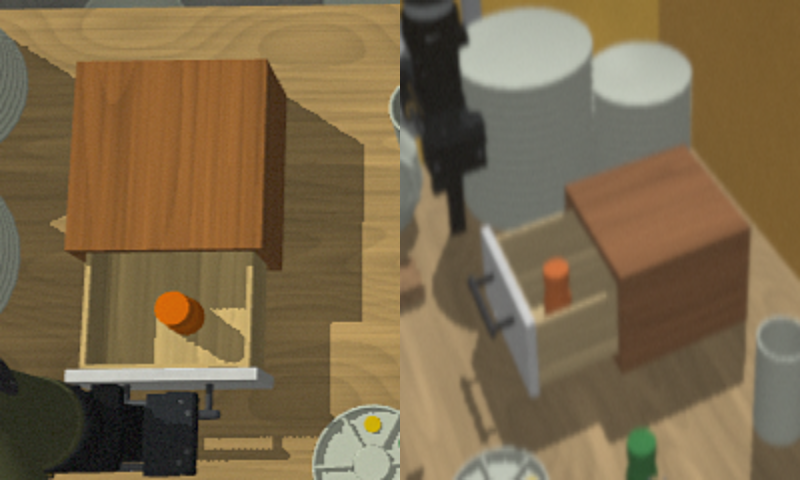

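The jar stands upright and free inside the drawer (left half at (178,312), right half at (556,285)), clear of the unit. Next I'll shut the fingers, lower them in front of the bar handle and push.

```bash
python3 -m handwheel '[{"x":0.014,"y":0.003,"z":0,"wx":0,"wy":0,"wz":0},{"x":0.014,"y":0.003,"z":0,"wx":0,"wy":0,"wz":0},{"x":0.014,"y":0.003,"z":0.03,"wx":0,"wy":0,"wz":0},{"x":0.014,"y":0.003,"z":0.06,"wx":0,"wy":0,"wz":0},{"x":0.014,"y":0.003,"z":0.09,"wx":0,"wy":0,"wz":0},{"x":0.014,"y":0.003,"z":0.11,"wx":0,"wy":0,"wz":0},{"x":0.014,"y":0.003,"z":0.125,"wx":0,"wy":0,"wz":0},{"x":0.014,"y":0.003,"z":0.125,"wx":0,"wy":0,"wz":0},{"x":0.014,"y":0.003,"z":0.125,"wx":0,"wy":0,"wz":0}]' 0.0 20; python3 -m handwheel '[{"x":-0.006,"y":0,"z":0,"wx":0,"wy":0,"wz":0},{"x":-0.012,"y":0,"z":0,"wx":0,"wy":0,"wz":0},{"x":-0.018,"y":0,"z":0,"wx":0,"wy":0,"wz":0},{"x":-0.024,"y":0,"z":0,"wx":0,"wy":0,"wz":0},{"x":-0.03,"y":0,"z":0,"wx":0,"wy":0,"wz":0},{"x":-0.038,"y":0,"z":0,"wx":0,"wy":0,"wz":0},{"x":-0.046,"y":0,"z":0,"wx":0,"wy":0,"wz":0},{"x":-0.054,"y":0,"z":0,"wx":0,"wy":0,"wz":0},{"x":-0.062,"y":0,"z":0,"wx":0,"wy":0,"wz":0},{"x":-0.07,"y":0,"z":0,"wx":0,"wy":0,"wz":0}]'
```

```text
time: 10.77
position: [0.3778, 0.2887, 0.0488]
tool_rot: [-0.001, -3.141, 0.002]
ft_force: [0.1, 0.1, 1.1]
grip_width: 0.321
grip_force: 0.0
time: 11.6
position: [0.448, 0.2893, 0.0491]
tool_rot: [0.0, 3.142, 0.0]
ft_force: [-0.8, 0.8, 1.1]
grip_width: 0.009
grip_force: 0.7
```

```bash
python3 -m handwheel '[{"x":-0.008,"y":0,"z":0,"wx":0,"wy":0,"wz":0},{"x":-0.016,"y":0,"z":0,"wx":0,"wy":0,"wz":0},{"x":-0.024,"y":0,"z":0,"wx":0,"wy":0,"wz":0},{"x":-0.032,"y":0,"z":0,"wx":0,"wy":0,"wz":0},{"x":-0.04,"y":0,"z":0,"wx":0,"wy":0,"wz":0},{"x":-0.047,"y":0,"z":0,"wx":0,"wy":0,"wz":0},{"x":-0.054,"y":0,"z":0,"wx":0,"wy":0,"wz":0},{"x":-0.06,"y":0,"z":0,"wx":0,"wy":0,"wz":0},{"x":-0.066,"y":0,"z":0,"wx":0,"wy":0,"wz":0},{"x":-0.07,"y":0,"z":0,"wx":0,"wy":0,"wz":0}]'; python3 -m handwheel '[{"x":-0.004,"y":0,"z":0,"wx":0,"wy":0,"wz":0},{"x":-0.008,"y":0,"z":0,"wx":0,"wy":0,"wz":0},{"x":-0.008,"y":0,"z":0,"wx":0,"wy":0,"wz":0}]'
```

```text
time: 12.43
position: [0.518, 0.2891, 0.049]
tool_rot: [0.0, 3.141, -0.0]
ft_force: [-1.2, -1.2, 0.5]
grip_width: 0.01
grip_force: 0.6
time: 12.68
position: [0.5262, 0.289, 0.0491]
tool_rot: [0.001, 3.14, 0.0]
ft_force: [-0.4, -0.6, -0.8]
grip_width: 0.003
grip_force: 0.0
```

```bash
python3 -m handwheel '[{"x":-0.003,"y":0,"z":0,"wx":0,"wy":0,"wz":0},{"x":-0.005,"y":0,"z":0,"wx":0,"wy":0,"wz":0},{"x":-0.005,"y":0,"z":0,"wx":0,"wy":0,"wz":0}]'; python3 -m handwheel '[{"x":-0.003,"y":0,"z":0,"wx":0,"wy":0,"wz":0},{"x":-0.005,"y":0,"z":0,"wx":0,"wy":0,"wz":0},{"x":-0.005,"y":0,"z":0,"wx":0,"wy":0,"wz":0}]'
```

```text
time: 12.93
position: [0.5305, 0.2892, 0.0491]
tool_rot: [0.0, 3.141, 0.0]
ft_force: [0.1, -0.3, 0.1]
grip_width: 0.009
grip_force: 0.0
time: 13.18
position: [0.5357, 0.2892, 0.0491]
tool_rot: [0.0, 3.141, 0.0]
ft_force: [0.0, 0.1, 0.6]
grip_width: 0.006
grip_force: 0.0
```

```bash
python3 -m handwheel '[{"x":-0.003,"y":0,"z":0,"wx":0,"wy":0,"wz":0},{"x":-0.004,"y":0,"z":0,"wx":0,"wy":0,"wz":0},{"x":-0.004,"y":0,"z":0,"wx":0,"wy":0,"wz":0}]'; python3 -m handwheel '[{"x":-0.002,"y":0,"z":0,"wx":0,"wy":0,"wz":0},{"x":-0.003,"y":0,"z":0,"wx":0,"wy":0,"wz":0}]'; python3 -m handwheel '[{"x":-0.002,"y":0,"z":0,"wx":0,"wy":0,"wz":0},{"x":-0.003,"y":0,"z":0,"wx":0,"wy":0,"wz":0}]'
```

```text
time: 13.43
position: [0.5393, 0.2893, 0.049]
tool_rot: [0.0, 3.142, 0.0]
ft_force: [-1.0, -0.8, 0.6]
grip_width: 0.007
grip_force: 0.4
time: 13.6
position: [0.5395, 0.2893, 0.0489]
tool_rot: [0.001, -3.136, 0.002]
ft_force: [-9.5, -1.0, 6.0]
grip_width: 0.006
grip_force: 4.8
time: 13.77
position: [0.5396, 0.2893, 0.0488]
tool_rot: [0.002, -3.13, 0.003]
ft_force: [-16.3, -3.4, 11.6]
grip_width: 0.001
grip_force: 8.6
```

The drawer is at its stop: the pushing force jumped from about 1 N to 16 N. I'll back off, rise, and turn about the tool axis so the jaws close along the tote's x.

```bash
python3 -m handwheel '[{"x":0.006,"y":0,"z":0,"wx":0,"wy":0,"wz":0},{"x":0.02,"y":0,"z":0,"wx":0,"wy":0,"wz":0},{"x":0.05,"y":0,"z":0,"wx":0,"wy":0,"wz":0},{"x":0.08,"y":0,"z":-0.0,"wx":0,"wy":0,"wz":0},{"x":0.08,"y":0,"z":-0.03,"wx":0,"wy":0,"wz":0},{"x":0.08,"y":0,"z":-0.07,"wx":0,"wy":0,"wz":0},{"x":0.08,"y":0,"z":-0.11,"wx":0,"wy":0,"wz":0},{"x":0.08,"y":0,"z":-0.15,"wx":0,"wy":0,"wz":0},{"x":0.08,"y":-0.02,"z":-0.18,"wx":0,"wy":0,"wz":6},{"x":0.08,"y":-0.06,"z":-0.2,"wx":0,"wy":0,"wz":12}]' 0.06; python3 -m handwheel '[{"x":0,"y":-0.03,"z":0,"wx":0,"wy":0,"wz":7},{"x":0,"y":-0.06,"z":0,"wx":0,"wy":0,"wz":14},{"x":0,"y":-0.09,"z":0,"wx":0,"wy":0,"wz":21},{"x":0,"y":-0.12,"z":0,"wx":0,"wy":0,"wz":28},{"x":0,"y":-0.15,"z":0,"wx":0,"wy":0,"wz":35},{"x":0,"y":-0.18,"z":0,"wx":0,"wy":0,"wz":42},{"x":0,"y":-0.21,"z":0,"wx":0,"wy":0,"wz":49},{"x":0,"y":-0.24,"z":0,"wx":0,"wy":0,"wz":56},{"x":0,"y":-0.27,"z":0,"wx":0,"wy":0,"wz":63},{"x":0,"y":-0.3,"z":0,"wx":0,"wy":0,"wz":70}]';python3 -c "
from h import *
rel([.472,-.2135,.22])
a=grab('top','t4.png')
import pickle;pickle.dump(a,open('v4.pkl','wb'))
cv2.imwrite('pics/t4c.png',cv2.resize(cv2.imread('pics/t4.png')[60:320,60:440],None,fx=2,fy=2))"
```

```text
time: 14.6
position: [0.466, 0.2367, 0.2521]
tool_rot: [0.324, 3.119, 0.01]
ft_force: [0.9, -0.5, -0.9]
grip_width: 0.653
grip_force: 0.0
time: 15.43
position: [0.4028, -0.0631, 0.2481]
tool_rot: [2.067, 2.363, 0.003]
ft_force: [-0.0, 0.5, -0.1]
grip_width: 0.694
grip_force: 0.0
t 15.4333 pos [ 0.4028 -0.0631  0.2481] tool shift [-0.1583  0.0485  0.0283] yaw of y 7.6 z [ 0.003  0.    -1.   ] q [-0.38 -0.26  0.4   1.97  0.1   1.4   0.12] F [-0.   0.5 -0.1]
```

View pics/t4c.png

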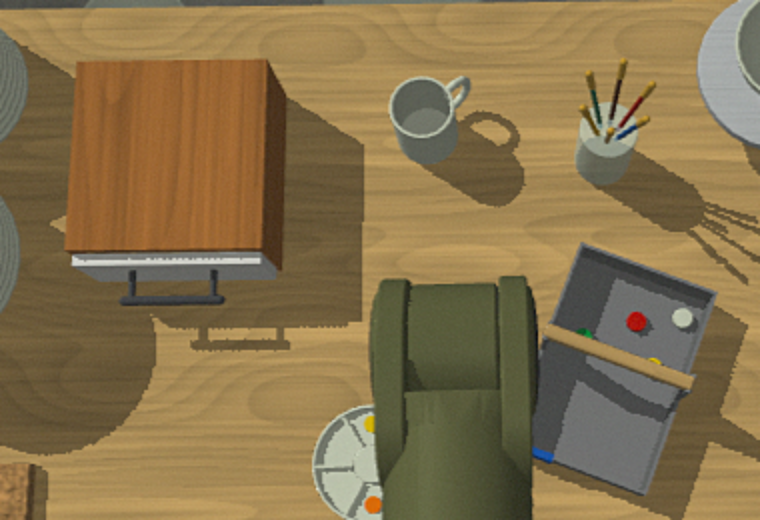

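The drawer is shut, its front flush with the unit at (165,258). The tote has not moved: handle (546,331)–(692,382) in this crop, the same as before. Going above the handle.

```bash
python3 -m handwheel '[{"x":-0.03,"y":0.008,"z":0,"wx":0,"wy":0,"wz":5},{"x":-0.06,"y":0.018,"z":0,"wx":0,"wy":0,"wz":11},{"x":-0.09,"y":0.028,"z":0,"wx":0,"wy":0,"wz":17},{"x":-0.12,"y":0.038,"z":0,"wx":0,"wy":0,"wz":23},{"x":-0.145,"y":0.045,"z":0,"wx":0,"wy":0,"wz":27},{"x":-0.158,"y":0.0485,"z":0,"wx":0,"wy":0,"wz":29.5},{"x":-0.158,"y":0.0485,"z":0,"wx":0,"wy":0,"wz":29.5},{"x":-0.158,"y":0.0485,"z":0.02,"wx":0,"wy":0,"wz":29.5},{"x":-0.158,"y":0.0485,"z":0.03,"wx":0,"wy":0,"wz":29.5},{"x":-0.158,"y":0.0485,"z":0.03,"wx":0,"wy":0,"wz":29.5}]' 0.07;python3 -c "
from h import *
rel([.472,-.2135,.092])"
```

```text
time: 16.32
position: [0.4713, -0.2097, 0.2153]
tool_rot: [-2.592, -1.769, 0.004]
ft_force: [-0.3, 1.3, -0.2]
grip_width: 0.8
grip_force: 0.0
t 16.3167 pos [ 0.4713 -0.2097  0.2153] tool shift [-0.0033  0.0025  0.1233] yaw of y -21.4 z [-0.004  0.001 -1.   ] q [-0.22  0.03  0.61  1.81 -0.02  1.31  0.02] F [-0.3  1.3 -0.2]
```

```bash
python3 -m handwheel '[{"x":-0.003,"y":0.002,"z":0.02,"wx":0,"wy":0,"wz":0.5},{"x":-0.003,"y":0.002,"z":0.05,"wx":0,"wy":0,"wz":0.5},{"x":-0.003,"y":0.002,"z":0.08,"wx":0,"wy":0,"wz":0.5},{"x":-0.003,"y":0.002,"z":0.1,"wx":0,"wy":0,"wz":0.5},{"x":-0.003,"y":0.002,"z":0.115,"wx":0,"wy":0,"wz":0.5},{"x":-0.003,"y":0.002,"z":0.123,"wx":0,"wy":0,"wz":0.5},{"x":-0.003,"y":0.002,"z":0.123,"wx":0,"wy":0,"wz":0.5},{"x":-0.003,"y":0.002,"z":0.123,"wx":0,"wy":0,"wz":0.5}]' 0.07;python3 -c "
from h import *
rel([.472,-.2135,.092])"; python3 -m handwheel '[{"x":0,"y":0,"z":0,"wx":0,"wy":0,"wz":0},{"x":0,"y":0,"z":0,"wx":0,"wy":0,"wz":0},{"x":0,"y":0,"z":0,"wx":0,"wy":0,"wz":0},{"x":0,"y":0,"z":0,"wx":0,"wy":0,"wz":0},{"x":0,"y":0,"z":0,"wx":0,"wy":0,"wz":0},{"x":0,"y":0,"z":0,"wx":0,"wy":0,"wz":0},{"x":0,"y":0,"z":0,"wx":0,"wy":0,"wz":0},{"x":0,"y":0,"z":0,"wx":0,"wy":0,"wz":0},{"x":0,"y":0,"z":0,"wx":0,"wy":0,"wz":0},{"x":0,"y":0,"z":0,"wx":0,"wy":0,"wz":0}]' 0.005 60; python3 -c "
from h import *
rel([.472,-.2135,.092])"
```

```text
time: 16.98
position: [0.474, -0.2144, 0.0954]
tool_rot: [2.603, 1.758, 0.001]
ft_force: [0.3, 0.2, 0.0]
grip_width: 0.805
grip_force: 0.0
t 16.9833 pos [ 0.474  -0.2144  0.0954] tool shift [ 0.0001 -0.0022  0.0034] yaw of y -22.0 z [ 0.001 -0.    -1.   ] q [-0.19  0.16  0.62  1.94 -0.11  1.07  0.09] F [0.3 0.2 0. ]
time: 17.82
position: [0.4738, -0.2149, 0.0947]
tool_rot: [2.604, 1.757, 0.001]
ft_force: [1.2, -1.2, -1.0]
grip_width: 0.175
grip_force: 60.0
t 17.8167 pos [ 0.4738 -0.2149  0.0947] tool shift [ 0.0006 -0.0022  0.0027] yaw of y -22.0 z [ 0.001 -0.    -1.   ] q [-0.19  0.16  0.62  1.94 -0.11  1.06  0.09] F [ 1.2 -1.2 -1. ]
```

Gripped at about 16 mm with 60 N. Lift straight up, then tilt in stages.

```bash
python3 -m handwheel '[{"x":0,"y":0,"z":-0.005,"wx":0,"wy":0,"wz":0},{"x":0,"y":0,"z":-0.015,"wx":0,"wy":0,"wz":0},{"x":0,"y":0,"z":-0.03,"wx":0,"wy":0,"wz":0},{"x":0,"y":0,"z":-0.045,"wx":0,"wy":0,"wz":0},{"x":0,"y":0,"z":-0.06,"wx":0,"wy":0,"wz":0},{"x":0,"y":0,"z":-0.075,"wx":0,"wy":0,"wz":0},{"x":0,"y":0,"z":-0.09,"wx":0,"wy":0,"wz":0},{"x":0,"y":0,"z":-0.1,"wx":0,"wy":0,"wz":0},{"x":0,"y":0,"z":-0.105,"wx":0,"wy":0,"wz":0},{"x":0,"y":0,"z":-0.105,"wx":0,"wy":0,"wz":0}]'; python3 -m handwheel '[{"x":0,"y":0,"z":-0.0,"wx":0,"wy":-2,"wz":0},{"x":0,"y":0,"z":0,"wx":-1,"wy":-4,"wz":0},{"x":0,"y":0,"z":0,"wx":-2,"wy":-6,"wz":0},{"x":0,"y":0,"z":0,"wx":-3,"wy":-8,"wz":0},{"x":0,"y":0,"z":0,"wx":-4,"wy":-10,"wz":0},{"x":0,"y":0,"z":0,"wx":-5,"wy":-12,"wz":0},{"x":0,"y":0,"z":0,"wx":-6,"wy":-14,"wz":0},{"x":0,"y":0,"z":0,"wx":-7,"wy":-16,"wz":0},{"x":0,"y":0,"z":0,"wx":-8,"wy":-17,"wz":0},{"x":0,"y":0,"z":0,"wx":-8,"wy":-17,"wz":0}]' ; python3 -c "
from h import *
rel([.472,-.2135,.2])
a=grab('top','t5.png');grab('side','s5.png')
t=cv2.imread('pics/t5.png')[150:350,270:450];s=cv2.imread('pics/s5.png')[180:360,230:430]
cv2.imwrite('pics/m5.png',np.hstack([cv2.resize(t,(400,444)),cv2.resize(s,(400,444))]))"
```

```text
time: 18.65
position: [0.4739, -0.2149, 0.2007]
tool_rot: [2.604, 1.756, 0.002]
ft_force: [0.2, -1.2, -5.0]
grip_width: 0.174
grip_force: 60.0
time: 19.48
position: [0.4725, -0.2128, 0.1979]
tool_rot: [2.363, 1.598, -0.244]
ft_force: [-0.8, 0.3, -6.0]
grip_width: 0.175
grip_force: 60.0
t 19.4833 pos [ 0.4725 -0.2128  0.1979] tool shift [-0.0014  0.0001 -0.0018] yaw of y -20.7 z [ 0.016 -0.32  -0.947] q [-0.35 -0.04  0.49  1.94  0.37  1.19 -0.37] F [-0.8  0.3 -6. ]
```

View pics/m5.png

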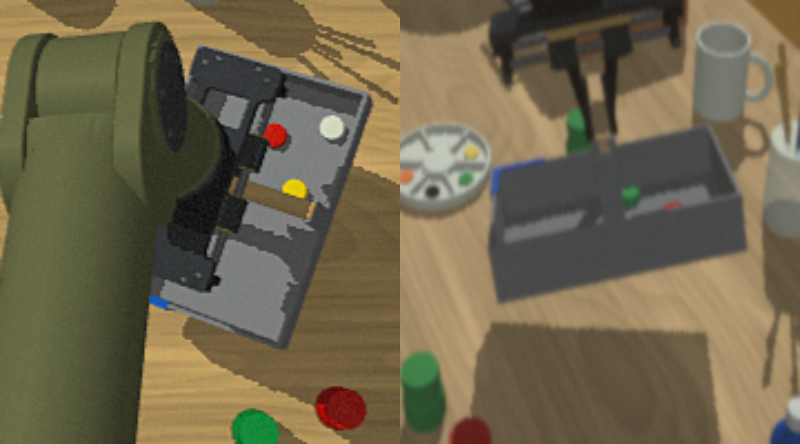

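Both views show the tote held up and tilted, and the chips (red, white, yellow; green in the side view) look hardly moved. I'll check whether the tote rotated in the grip by triangulating three rim corners: top (436.5,193)/side (400,259), (398,307)/(275,272), (360,171)/(385,232).

```bash
cat >> h.py <<'E'
def tri(a,b,p,q):
    P=[np.array(d['K'])@np.array(d['world_to_cam'])[:3] for d in(a,b)]
    X=cv2.triangulatePoints(P[0],P[1],np.array(p,float),np.array(q,float)).ravel();X=X[:3]/X[3]
    return X, np.linalg.norm(proj(a,X)-p)+np.linalg.norm(proj(b,X)-q)
E
python3 -c "
from h import *
import pickle
a,b=pickle.load(open('v0.pkl','rb'))
pr,e1=tri(a,b,(436.5,193),(400,259));pl,e2=tri(a,b,(398,307),(275,272));fr,e3=tri(a,b,(360,171),(385,232))
print(pr,pl,fr,e1,e2,e3)
x=pr-pl;y=fr-pr;print(np.linalg.norm(x),np.linalg.norm(y),'x tilt',np.degrees(np.arcsin(x[2]/.25)),'y tilt',np.degrees(np.arcsin(y[2]/.17)))
"
```

```text
[ 0.55482778 -0.34512316  0.19493246] [ 0.32754086 -0.25923515  0.18439244] [ 0.62007799 -0.19604098  0.1403453 ] 1.9035240243921256 3.6242478259717217 2.4225063074834354
0.24320195654253746 0.17164744470451546 x tilt 2.416311679559913 y tilt -18.72951935627854
```

No slip: the tote's y tilt measures about 19°, as commanded. I'll continue to the full diagonal tilt, rising slightly.

```bash
python3 -m handwheel '[{"x":0,"y":0,"z":-0.002,"wx":-2,"wy":-1,"wz":0.2},{"x":0,"y":0,"z":-0.004,"wx":-4,"wy":-2,"wz":0.4},{"x":0,"y":0,"z":-0.006,"wx":-6,"wy":-3,"wz":0.7},{"x":0,"y":0,"z":-0.008,"wx":-8,"wy":-4,"wz":0.9},{"x":0,"y":0,"z":-0.01,"wx":-10,"wy":-5,"wz":1.1},{"x":0,"y":0,"z":-0.012,"wx":-12,"wy":-6,"wz":1.3},{"x":0,"y":0,"z":-0.014,"wx":-14,"wy":-7,"wz":1.5},{"x":0,"y":0,"z":-0.015,"wx":-16,"wy":-8,"wz":1.8},{"x":0,"y":0,"z":-0.015,"wx":-18,"wy":-9,"wz":2},{"x":0,"y":0,"z":-0.015,"wx":-18,"wy":-9,"wz":2}]'; python3 -m handwheel '[{"x":0,"y":0,"z":0,"wx":0,"wy":0,"wz":0},{"x":0,"y":0,"z":0,"wx":0,"wy":0,"wz":0},{"x":0,"y":0,"z":0,"wx":0,"wy":0,"wz":0},{"x":0,"y":0,"z":0,"wx":0,"wy":0,"wz":0},{"x":0,"y":0,"z":0,"wx":0,"wy":0,"wz":0},{"x":0,"y":0,"z":0,"wx":0,"wy":0,"wz":0},{"x":0,"y":0,"z":0,"wx":0,"wy":0,"wz":0},{"x":0,"y":0,"z":0,"wx":0,"wy":0,"wz":0},{"x":0,"y":0,"z":0,"wx":0,"wy":0,"wz":0},{"x":0,"y":0,"z":0,"wx":0,"wy":0,"wz":0}]' ; python3 -c "
from h import *
rel([.472,-.2135,.2])
a=grab('top','t6.png');grab('side','s6.png')
t=cv2.imread('pics/t6.png')[150:350,270:450];s=cv2.imread('pics/s6.png')[180:360,230:430]
cv2.imwrite('pics/m6.png',np.hstack([cv2.resize(t,(400,444)),cv2.resize(s,(400,444))]))"
```

```text
time: 20.42
position: [0.4717, -0.2094, 0.2122]
tool_rot: [2.078, 1.404, -0.154]
ft_force: [-0.6, 0.5, -5.9]
grip_width: 0.18
grip_force: 60.2
time: 21.25
position: [0.4732, -0.2098, 0.2139]
tool_rot: [2.077, 1.402, -0.152]
ft_force: [-0.3, 0.1, -3.9]
grip_width: 0.179
grip_force: 60.0
t 21.25 pos [ 0.4732 -0.2098  0.2139] tool shift [ 0.0024 -0.0061  0.0128] yaw of y -15.6 z [ 0.239 -0.549 -0.801] q [-0.39 -0.22  0.3   2.17  0.78  1.08 -0.81] F [-0.3  0.1 -3.9]
```

View pics/m6.png

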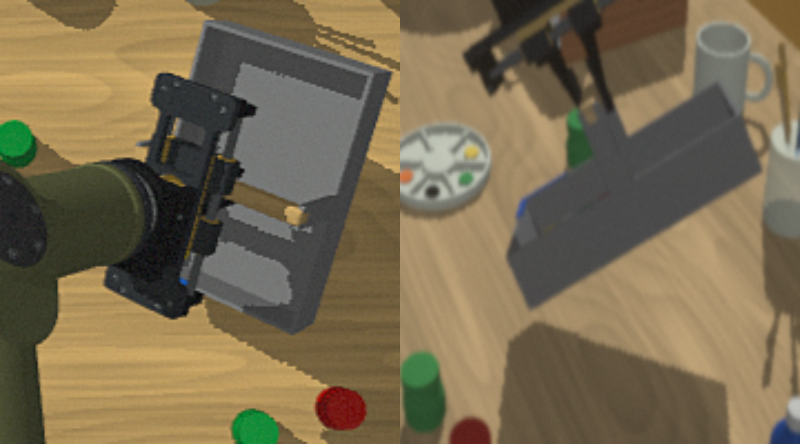

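The tote is held at about 37° on the diagonal, and the chips are no longer on the visible floor: they slid behind the gripper and the near wall. I'll briefly ease the tote's y tilt so the side camera can see the corner, and locate the chips in tote coordinates by colour.

```bash
cat >> h.py <<'E'
def totepose():
    s=st();M=R.from_rotvec(s['tool_rot']).as_matrix();z=-M[:,2];Rt=np.c_[M[:,1],M[:,0],z]
    return Rt,np.array(s['position'])+.019*z-.113*z
def chips(name,h=.014,f=None):
    Rt,o=totepose();d=grab(name,f);T=np.array(d['world_to_cam']);c=-T[:3,:3].T@T[:3,3]
    hsv=cv2.cvtColor(d['image'],cv2.COLOR_RGB2HSV)
    for n,lo,hi in[('yellow',(22,140,90),(32,255,255)),('green',(55,120,60),(80,255,255)),('red',(0,170,80),(4,255,255)),('red2',(174,170,80),(180,255,255)),('white',(20,0,150),(110,40,255)),('blue',(105,150,60),(125,255,255))]:
        k,l,s,ct=cv2.connectedComponentsWithStats(cv2.inRange(hsv,lo,hi))
        for i in range(1,k):
            if s[i,4]<4: continue
            r=T[:3,:3].T@np.linalg.inv(np.array(d['K']))@[*ct[i],1]
            cl,rl=Rt.T@(c-o),Rt.T@r;p=cl+rl*(h-cl[2])/rl[2]
            if abs(p[0])<.15 and abs(p[1])<.13: print(name,n,s[i,4],ct[i].round(0),'tote xy mm',(p[:2]*1000).round(0))
    print('lowest corner z',(o+Rt@[-.125,.085,0]).round(3),'lean',(Rt[:,2]).round(3))
E
python3 -m handwheel '[{"x":0,"y":0,"z":0,"wx":0,"wy":3,"wz":0},{"x":0,"y":0,"z":0,"wx":0,"wy":6,"wz":0},{"x":0,"y":0,"z":0,"wx":0,"wy":9,"wz":0},{"x":0,"y":0,"z":0,"wx":0,"wy":12,"wz":0},{"x":0,"y":0,"z":0,"wx":0,"wy":15,"wz":0},{"x":0,"y":0,"z":0,"wx":0,"wy":18,"wz":0},{"x":0,"y":0,"z":0,"wx":0,"wy":20,"wz":0},{"x":0,"y":0,"z":0,"wx":0,"wy":22,"wz":0},{"x":0,"y":0,"z":0,"wx":0,"wy":22,"wz":0},{"x":0,"y":0,"z":0,"wx":0,"wy":22,"wz":0}]'; python3 -c "
from h import *
chips('top');chips('side',f='s7.png')
cv2.imwrite('pics/s7c.png',cv2.resize(cv2.imread('pics/s7.png')[180:360,230:430],None,fx=4,fy=3.3,interpolation=cv2.INTER_CUBIC))"
```

```text
time: 22.18
position: [0.4722, -0.211, 0.2134]
tool_rot: [2.186, 1.618, 0.257]
ft_force: [0.3, 0.1, -6.2]
grip_width: 0.179
grip_force: 60.0
top yellow 20 [331. 258.] tote xy mm [-105.   76.]
top green 89 [338. 241.] tote xy mm [-62.  71.]
top red 34 [340. 233.] tote xy mm [-44.  71.]
top red2 5 [343. 233.] tote xy mm [-41.  65.]
top white 10 [453. 179.] tote xy mm [ 131. -123.]
top blue 43 [326. 253.] tote xy mm [-96.  89.]
lowest corner z [ 0.425 -0.12   0.068] lean [-0.38   0.212  0.9  ]
side yellow 48 [299. 260.] tote xy mm [-108.   60.]
side red 18 [325. 247.] tote xy mm [-39.  60.]
side white 5 [405. 218.] tote xy mm [149.  23.]
side blue 19 [286. 252.] tote xy mm [-138.  119.]
lowest corner z [ 0.426 -0.119  0.068] lean [-0.381  0.211  0.9  ]
```

The chips are lined up along the +y wall: yellow is in the corner, then (white hidden) green at -61 mm and red at -40 mm. To gather them tighter, I'll swing the y tilt slightly the other way so the rear ones slide round to the -x wall, then return to the diagonal.

```bash
python3 -m handwheel '[{"x":0,"y":0,"z":0,"wx":0,"wy":4,"wz":0},{"x":0,"y":0,"z":0,"wx":0,"wy":9,"wz":0},{"x":0,"y":0,"z":0,"wx":0,"wy":14,"wz":0},{"x":0,"y":0,"z":0,"wx":0,"wy":19,"wz":0},{"x":0,"y":0,"z":0,"wx":0,"wy":24,"wz":0},{"x":0,"y":0,"z":0,"wx":0,"wy":24,"wz":0},{"x":0,"y":0,"z":0,"wx":0,"wy":24,"wz":0},{"x":0,"y":0,"z":0,"wx":0,"wy":24,"wz":0}]'; python3 -c "
from h import *
rel([.472,-.2135,.2]);chips('top');chips('side',f='s8.png')"
```

```text
time: 22.95
position: [0.4736, -0.2083, 0.2133]
tool_rot: [2.233, 1.831, 0.757]
ft_force: [-0.2, 1.4, -5.8]
grip_width: 0.178
grip_force: 60.0
t 22.95 pos [ 0.4736 -0.2083  0.2133] tool shift [-0.0089 -0.0058  0.0097] yaw of y -15.4 z [ 0.473  0.193 -0.86 ] q [ 0.06 -0.21  0.56  2.1  -0.41  0.97  0.63] F [-0.2  1.4 -5.8]
top yellow 7 [377. 223.] tote xy mm [ -3. -39.]
top yellow 7 [403. 235.] tote xy mm [ -19. -106.]
top yellow 4 [392. 242.] tote xy mm [-40. -84.]
top yellow 74 [321. 262.] tote xy mm [-110.   61.]
top green 91 [338. 251.] tote xy mm [-80.  30.]
top red 73 [339. 241.] tote xy mm [-56.  34.]
top white 5 [394. 256.] tote xy mm [-70. -99.]
top blue 343 [316. 264.] tote xy mm [-114.   71.]
lowest corner z [ 0.419 -0.079  0.103] lean [-0.473 -0.193  0.86 ]
side yellow 55 [292. 245.] tote xy mm [-108.   55.]
side green 16 [306. 257.] tote xy mm [-87.   8.]
side red 42 [314. 251.] tote xy mm [-65.  15.]
side white 4 [382. 190.] tote xy mm [134.  76.]
side white 7 [393. 202.] tote xy mm [142.  35.]
side white 5 [406. 218.] tote xy mm [150. -17.]
side white 9 [424. 253.] tote xy mm [ 146. -112.]
side blue 19 [291. 224.] tote xy mm [-92. 111.]
side blue 5 [282. 248.] tote xy mm [-133.   62.]
lowest corner z [ 0.42  -0.079  0.103] lean [-0.473 -0.193  0.86 ]
```

```bash
python3 -m handwheel '[{"x":0,"y":0,"z":0,"wx":0,"wy":-4,"wz":0},{"x":0,"y":0,"z":0,"wx":0,"wy":-9,"wz":0},{"x":0,"y":0,"z":0,"wx":0,"wy":-14,"wz":0},{"x":0,"y":0,"z":0,"wx":0,"wy":-19,"wz":0},{"x":0,"y":0,"z":0,"wx":0,"wy":-24,"wz":0},{"x":0,"y":0,"z":0,"wx":0,"wy":-29,"wz":0},{"x":0,"y":0,"z":0,"wx":0,"wy":-34,"wz":0},{"x":0,"y":0,"z":0,"wx":0,"wy":-39,"wz":0},{"x":0,"y":0,"z":0,"wx":0,"wy":-43,"wz":0},{"x":0,"y":0,"z":0,"wx":0,"wy":-46,"wz":0}]';python3 -m handwheel '[{"x":0,"y":0,"z":0,"wx":0,"wy":0,"wz":0},{"x":0,"y":0,"z":0,"wx":0,"wy":0,"wz":0},{"x":0,"y":0,"z":0,"wx":0,"wy":0,"wz":0},{"x":0,"y":0,"z":0,"wx":0,"wy":0,"wz":0},{"x":0,"y":0,"z":0,"wx":0,"wy":0,"wz":0},{"x":0,"y":0,"z":0,"wx":0,"wy":0,"wz":0},{"x":0,"y":0,"z":0,"wx":0,"wy":0,"wz":0},{"x":0,"y":0,"z":0,"wx":0,"wy":0,"wz":0},{"x":0,"y":0,"z":0,"wx":0,"wy":0,"wz":0},{"x":0,"y":0,"z":0,"wx":0,"wy":0,"wz":0}]'; python3 -m handwheel '[{"x":0,"y":0,"z":0,"wx":0,"wy":4,"wz":0},{"x":0,"y":0,"z":0,"wx":0,"wy":8,"wz":0},{"x":0,"y":0,"z":0,"wx":0,"wy":12,"wz":0},{"x":0,"y":0,"z":0,"wx":0,"wy":16,"wz":0},{"x":0,"y":0,"z":0,"wx":0,"wy":20,"wz":0},{"x":0,"y":0,"z":0,"wx":0,"wy":22,"wz":0},{"x":0,"y":0,"z":0,"wx":0,"wy":22,"wz":0}]'; python3 -c "
from h import *
rel([.472,-.2135,.2]);chips('top',f='t9.png');chips('side',f='s9.png')
t=cv2.imread('pics/t9.png')[200:310,290:400];s=cv2.imread('pics/s9.png')[210:300,260:360]
cv2.imwrite('pics/m9.png',np.hstack([cv2.resize(t,(400,400)),cv2.resize(s,(400,400))]))"
```

```text
time: 23.88
position: [0.4746, -0.2064, 0.2142]
tool_rot: [2.073, 1.403, -0.149]
ft_force: [0.1, -0.1, -6.2]
grip_width: 0.178
grip_force: 60.1
time: 24.72
position: [0.4732, -0.2099, 0.2139]
tool_rot: [2.077, 1.402, -0.152]
ft_force: [-0.3, -0.3, -5.1]
grip_width: 0.18
grip_force: 60.0
time: 25.3
position: [0.4718, -0.2122, 0.2139]
tool_rot: [2.188, 1.616, 0.26]
ft_force: [0.1, -0.5, -4.3]
grip_width: 0.179
grip_force: 60.0
t 25.3 pos [ 0.4718 -0.2122  0.2139] tool shift [ 0.0001 -0.0054  0.0129] yaw of y -15.8 z [ 0.381 -0.211 -0.9  ] q [ 0.31 -0.29 -0.    2.16  0.11  0.83 -0.04] F [ 0.1 -0.5 -4.3]
top yellow 16 [333. 258.] tote xy mm [-103.   74.]
top white 14 [453. 180.] tote xy mm [ 129. -123.]
top blue 39 [328. 252.] tote xy mm [-94.  88.]
lowest corner z [ 0.425 -0.121  0.068] lean [-0.381  0.211  0.9  ]
side yellow 30 [299. 259.] tote xy mm [-107.   65.]
side green 36 [302. 278.] tote xy mm [-108.   -8.]
side red 28 [300. 272.] tote xy mm [-108.   17.]
side white 4 [394. 202.] tote xy mm [147. 101.]
side white 5 [406. 218.] tote xy mm [150.  21.]
side blue 19 [286. 252.] tote xy mm [-137.  120.]
lowest corner z [ 0.425 -0.12   0.068] lean [-0.381  0.212  0.9  ]
```

View pics/m9.png

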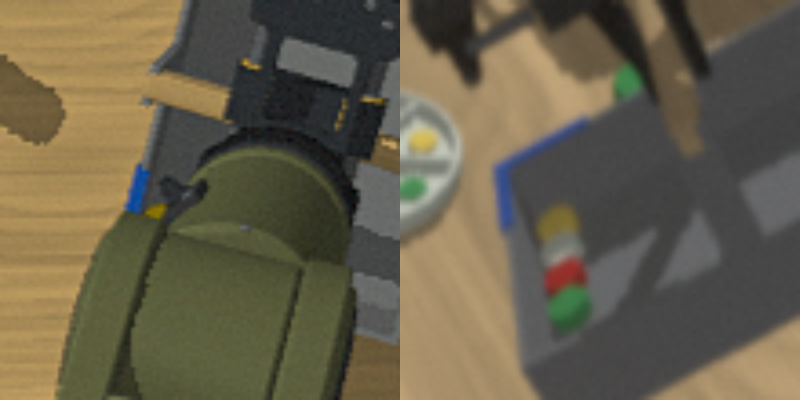

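They now form a row along the -x wall: yellow in the corner, then white, red and green (right half, (560,220) to (570,308)). I'll make a shorter swing the other way, back to the diagonal and then a quick x-tilt reversal and return, so that only the rear ones go round and they bunch up.

```bash
python3 -m handwheel '[{"x":0,"y":0,"z":0,"wx":0,"wy":-5,"wz":0},{"x":0,"y":0,"z":0,"wx":0,"wy":-11,"wz":0},{"x":0,"y":0,"z":0,"wx":0,"wy":-17,"wz":0},{"x":0,"y":0,"z":0,"wx":0,"wy":-22,"wz":0},{"x":0,"y":0,"z":0,"wx":0,"wy":-22,"wz":0}]';python3 -m handwheel '[{"x":0,"y":0,"z":0,"wx":7,"wy":0,"wz":0},{"x":0,"y":0,"z":0,"wx":14,"wy":0,"wz":0},{"x":0,"y":0,"z":0,"wx":21,"wy":0,"wz":0},{"x":0,"y":0,"z":0,"wx":28,"wy":0,"wz":0},{"x":0,"y":0,"z":0,"wx":35,"wy":0,"wz":0},{"x":0,"y":0,"z":0,"wx":38,"wy":0,"wz":0}]'; python3 -c "
from h import *
print('SWUNG');rel([.472,-.2135,.2])
chips('side')" | grep -v 'white\|blue';python3 -m handwheel '[{"x":0,"y":0,"z":0,"wx":-7,"wy":0,"wz":0},{"x":0,"y":0,"z":0,"wx":-14,"wy":0,"wz":0},{"x":0,"y":0,"z":0,"wx":-21,"wy":0,"wz":0},{"x":0,"y":0,"z":0,"wx":-28,"wy":0,"wz":0},{"x":0,"y":0,"z":0,"wx":-35,"wy":0,"wz":0},{"x":0,"y":0,"z":0,"wx":-38,"wy":0,"wz":0},{"x":0,"y":0,"z":0,"wx":-38,"wy":0,"wz":0},{"x":0,"y":0,"z":0,"wx":-38,"wy":0,"wz":0},{"x":0,"y":0,"z":0,"wx":-38,"wy":0,"wz":0},{"x":0,"y":0,"z":0,"wx":-38,"wy":0,"wz":0}]'; python3 -m handwheel '[{"x":0,"y":0,"z":0,"wx":0,"wy":0,"wz":0},{"x":0,"y":0,"z":0,"wx":0,"wy":0,"wz":0},{"x":0,"y":0,"z":0,"wx":0,"wy":4,"wz":0},{"x":0,"y":0,"z":0,"wx":0,"wy":8,"wz":0},{"x":0,"y":0,"z":0,"wx":0,"wy":12,"wz":0},{"x":0,"y":0,"z":0,"wx":0,"wy":16,"wz":0},{"x":0,"y":0,"z":0,"wx":0,"wy":20,"wz":0},{"x":0,"y":0,"z":0,"wx":0,"wy":22,"wz":0},{"x":0,"y":0,"z":0,"wx":0,"wy":22,"wz":0}]'; python3 -c "
from h import *
rel([.472,-.2135,.2]);chips('top');chips('side',f='s10.png')"
```

```text
time: 25.82
position: [0.4759, -0.2046, 0.2126]
tool_rot: [2.069, 1.412, -0.15]
ft_force: [1.3, 3.1, -6.9]
grip_width: 0.177
grip_force: 60.1
time: 26.32
position: [0.4759, -0.2114, 0.2129]
tool_rot: [2.598, 1.485, -0.694]
ft_force: [1.3, -1.6, -6.3]
grip_width: 0.175
grip_force: 60.2
SWUNG
t 26.3167 pos [ 0.4759 -0.2114  0.2129] tool shift [ 0.002  -0.0001  0.0135] yaw of y -32.5 z [-0.348 -0.277 -0.895] q [ 0.4   0.29 -0.32  1.6   0.4   1.62 -0.51] F [ 1.3 -1.6 -6.3]
lowest corner z [ 0.376 -0.103  0.113] lean [0.348 0.277 0.895]
time: 27.2
position: [0.4744, -0.21, 0.2146]
tool_rot: [2.078, 1.402, -0.15]
ft_force: [-0.4, 0.2, -5.2]
grip_width: 0.17
grip_force: 60.0
time: 27.95
position: [0.4721, -0.2124, 0.2138]
tool_rot: [2.188, 1.617, 0.259]
ft_force: [-0.4, -1.0, -5.6]
grip_width: 0.179
grip_force: 60.0
t 27.95 pos [ 0.4721 -0.2124  0.2138] tool shift [ 0.0001 -0.0057  0.0127] yaw of y -15.8 z [ 0.381 -0.21  -0.9  ] q [ 0.34 -0.29 -0.02  2.16  0.1   0.83 -0.04] F [-0.4 -1.  -5.6]
top yellow 5 [357. 217.] tote xy mm [ 1. 45.]
top yellow 5 [391. 227.] tote xy mm [  0. -30.]
top yellow 18 [332. 257.] tote xy mm [-103.   75.]
top white 13 [454. 180.] tote xy mm [ 130. -123.]
top blue 37 [327. 251.] tote xy mm [-93.  89.]
lowest corner z [ 0.426 -0.121  0.068] lean [-0.381  0.21   0.9  ]
side yellow 28 [299. 259.] tote xy mm [-108.   68.]
side green 35 [302. 278.] tote xy mm [-107.   -6.]
side red 26 [301. 271.] tote xy mm [-107.   19.]
side white 5 [405. 218.] tote xy mm [148.  24.]
side blue 20 [286. 252.] tote xy mm [-138.  120.]
lowest corner z [ 0.426 -0.12   0.068] lean [-0.38   0.211  0.9  ]
```

Still a row; repeat with a slightly longer hold.

```bash
python3 -m handwheel '[{"x":0,"y":0,"z":0,"wx":0,"wy":-5,"wz":0},{"x":0,"y":0,"z":0,"wx":0,"wy":-11,"wz":0},{"x":0,"y":0,"z":0,"wx":0,"wy":-17,"wz":0},{"x":0,"y":0,"z":0,"wx":0,"wy":-22,"wz":0},{"x":0,"y":0,"z":0,"wx":0,"wy":-22,"wz":0}]';python3 -m handwheel '[{"x":0,"y":0,"z":0,"wx":7,"wy":0,"wz":0},{"x":0,"y":0,"z":0,"wx":14,"wy":0,"wz":0},{"x":0,"y":0,"z":0,"wx":21,"wy":0,"wz":0},{"x":0,"y":0,"z":0,"wx":28,"wy":0,"wz":0},{"x":0,"y":0,"z":0,"wx":35,"wy":0,"wz":0},{"x":0,"y":0,"z":0,"wx":38,"wy":0,"wz":0},{"x":0,"y":0,"z":0,"wx":38,"wy":0,"wz":0},{"x":0,"y":0,"z":0,"wx":38,"wy":0,"wz":0}]' ;python3 -m handwheel '[{"x":0,"y":0,"z":0,"wx":-7,"wy":0,"wz":0},{"x":0,"y":0,"z":0,"wx":-14,"wy":0,"wz":0},{"x":0,"y":0,"z":0,"wx":-21,"wy":0,"wz":0},{"x":0,"y":0,"z":0,"wx":-28,"wy":0,"wz":0},{"x":0,"y":0,"z":0,"wx":-35,"wy":0,"wz":0},{"x":0,"y":0,"z":0,"wx":-38,"wy":0,"wz":0},{"x":0,"y":0,"z":0,"wx":-38,"wy":0,"wz":0},{"x":0,"y":0,"z":0,"wx":-38,"wy":0,"wz":0},{"x":0,"y":0,"z":0,"wx":-38,"wy":0,"wz":0},{"x":0,"y":0,"z":0,"wx":-38,"wy":0,"wz":0}]'; python3 -m handwheel '[{"x":0,"y":0,"z":0,"wx":0,"wy":0,"wz":0},{"x":0,"y":0,"z":0,"wx":0,"wy":0,"wz":0},{"x":0,"y":0,"z":0,"wx":0,"wy":4,"wz":0},{"x":0,"y":0,"z":0,"wx":0,"wy":8,"wz":0},{"x":0,"y":0,"z":0,"wx":0,"wy":12,"wz":0},{"x":0,"y":0,"z":0,"wx":0,"wy":16,"wz":0},{"x":0,"y":0,"z":0,"wx":0,"wy":20,"wz":0},{"x":0,"y":0,"z":0,"wx":0,"wy":22,"wz":0},{"x":0,"y":0,"z":0,"wx":0,"wy":22,"wz":0}]'; python3 -c "
from h import *
rel([.472,-.2135,.2]);chips('top');chips('side',f='s11.png')"|grep -v blue
```

```text
time: 28.47
position: [0.4761, -0.2046, 0.2125]
tool_rot: [2.069, 1.412, -0.15]
ft_force: [2.1, 2.7, -6.9]
grip_width: 0.175
grip_force: 60.1
time: 29.13
position: [0.4745, -0.2104, 0.2128]
tool_rot: [2.593, 1.485, -0.693]
ft_force: [0.5, -0.1, -4.8]
grip_width: 0.178
grip_force: 60.0
time: 29.97
position: [0.4742, -0.2098, 0.2147]
tool_rot: [2.077, 1.402, -0.15]
ft_force: [0.3, -0.5, -5.0]
grip_width: 0.18
grip_force: 60.0
time: 30.72
position: [0.472, -0.2124, 0.2137]
tool_rot: [2.189, 1.617, 0.259]
ft_force: [-0.5, -0.8, -5.5]
grip_width: 0.182
grip_force: 60.0
t 30.7167 pos [ 0.472  -0.2124  0.2137] tool shift [ 0.0002 -0.0056  0.0126] yaw of y -15.8 z [ 0.38  -0.21  -0.901] q [ 0.36 -0.29 -0.04  2.16  0.09  0.83 -0.03] F [-0.5 -0.8 -5.5]
top yellow 16 [332. 257.] tote xy mm [-102.   75.]
top white 13 [454. 179.] tote xy mm [ 131. -122.]
lowest corner z [ 0.425 -0.121  0.068] lean [-0.38   0.21   0.901]
side yellow 28 [298. 258.] tote xy mm [-108.   72.]
side green 35 [302. 278.] tote xy mm [-108.   -5.]
side red 31 [300. 270.] tote xy mm [-108.   22.]
side white 5 [405. 218.] tote xy mm [148.  25.]
lowest corner z [ 0.426 -0.12   0.068] lean [-0.38   0.211  0.9  ]
```

```bash
python3 -m handwheel '[{"x":0,"y":0,"z":0,"wx":0,"wy":-5,"wz":0},{"x":0,"y":0,"z":0,"wx":0,"wy":-11,"wz":0},{"x":0,"y":0,"z":0,"wx":0,"wy":-17,"wz":0},{"x":0,"y":0,"z":0,"wx":0,"wy":-22,"wz":0},{"x":0,"y":0,"z":0,"wx":0,"wy":-22,"wz":0}]';python3 -m handwheel '[{"x":0,"y":0,"z":0,"wx":7,"wy":0,"wz":0},{"x":0,"y":0,"z":0,"wx":14,"wy":0,"wz":0},{"x":0,"y":0,"z":0,"wx":21,"wy":0,"wz":0},{"x":0,"y":0,"z":0,"wx":28,"wy":0,"wz":0},{"x":0,"y":0,"z":0,"wx":35,"wy":0,"wz":0},{"x":0,"y":0,"z":0,"wx":40,"wy":0,"wz":0},{"x":0,"y":0,"z":0,"wx":40,"wy":0,"wz":0},{"x":0,"y":0,"z":0,"wx":40,"wy":0,"wz":0},{"x":0,"y":0,"z":0,"wx":40,"wy":0,"wz":0},{"x":0,"y":0,"z":0,"wx":40,"wy":0,"wz":0}]' ; python3 -c "
from h import *
chips('top',f='t12.png');print()"|grep -v 'blue\|white';python3 -m handwheel '[{"x":0,"y":0,"z":0,"wx":-7,"wy":0,"wz":0},{"x":0,"y":0,"z":0,"wx":-14,"wy":0,"wz":0},{"x":0,"y":0,"z":0,"wx":-21,"wy":0,"wz":0},{"x":0,"y":0,"z":0,"wx":-28,"wy":0,"wz":0},{"x":0,"y":0,"z":0,"wx":-35,"wy":0,"wz":0},{"x":0,"y":0,"z":0,"wx":-40,"wy":0,"wz":0},{"x":0,"y":0,"z":0,"wx":-40,"wy":0,"wz":0},{"x":0,"y":0,"z":0,"wx":-40,"wy":0,"wz":0},{"x":0,"y":0,"z":0,"wx":-40,"wy":0,"wz":0},{"x":0,"y":0,"z":0,"wx":-40,"wy":0,"wz":0}]'; python3 -m handwheel '[{"x":0,"y":0,"z":0,"wx":0,"wy":0,"wz":0},{"x":0,"y":0,"z":0,"wx":0,"wy":0,"wz":0},{"x":0,"y":0,"z":0,"wx":0,"wy":4,"wz":0},{"x":0,"y":0,"z":0,"wx":0,"wy":8,"wz":0},{"x":0,"y":0,"z":0,"wx":0,"wy":12,"wz":0},{"x":0,"y":0,"z":0,"wx":0,"wy":16,"wz":0},{"x":0,"y":0,"z":0,"wx":0,"wy":20,"wz":0},{"x":0,"y":0,"z":0,"wx":0,"wy":22,"wz":0},{"x":0,"y":0,"z":0,"wx":0,"wy":22,"wz":0}]'; python3 -c "
from h import *
rel([.472,-.2135,.2]);chips('top');chips('side',f='s12.png')"|grep -v blue
```

```text
time: 31.23
position: [0.4761, -0.2046, 0.2125]
tool_rot: [2.069, 1.412, -0.15]
ft_force: [1.5, 3.5, -6.1]
grip_width: 0.175
grip_force: 60.1
time: 32.07
position: [0.4733, -0.2091, 0.2147]
tool_rot: [2.615, 1.486, -0.725]
ft_force: [-0.1, -0.9, -5.0]
grip_width: 0.183
grip_force: 60.0
top green 29 [356. 293.] tote xy mm [-105.   -5.]
lowest corner z [ 0.372 -0.099  0.119] lean [0.373 0.265 0.889]

time: 32.95
position: [0.4747, -0.2099, 0.2152]
tool_rot: [2.078, 1.401, -0.15]
ft_force: [-0.5, -0.1, -6.1]
grip_width: 0.177
grip_force: 60.0
time: 33.7
position: [0.4721, -0.2124, 0.2138]
tool_rot: [2.189, 1.617, 0.259]
ft_force: [-1.8, -1.8, -5.9]
grip_width: 0.179
grip_force: 60.0
t 33.7 pos [ 0.4721 -0.2124  0.2138] tool shift [ 0.0002 -0.0057  0.0126] yaw of y -15.8 z [ 0.38  -0.21  -0.901] q [ 0.38 -0.29 -0.06  2.16  0.09  0.83 -0.02] F [-1.8 -1.8 -5.9]
top yellow 16 [332. 257.] tote xy mm [-102.   76.]
top white 13 [454. 180.] tote xy mm [ 130. -122.]
lowest corner z [ 0.426 -0.121  0.068] lean [-0.38   0.21   0.901]
side yellow 33 [298. 257.] tote xy mm [-109.   75.]
side green 40 [302. 277.] tote xy mm [-108.   -3.]
side red 30 [300. 270.] tote xy mm [-108.   24.]
side white 5 [405. 218.] tote xy mm [148.  25.]
lowest corner z [ 0.426 -0.12   0.068] lean [-0.38   0.211  0.901]
```

The reversed x tilt was below the friction limit for a packed row. Use a stronger reversal (46°) with a short hold.

```bash
python3 -m handwheel '[{"x":0,"y":0,"z":0,"wx":0,"wy":-5,"wz":0},{"x":0,"y":0,"z":0,"wx":0,"wy":-11,"wz":0},{"x":0,"y":0,"z":0,"wx":0,"wy":-17,"wz":0},{"x":0,"y":0,"z":0,"wx":0,"wy":-22,"wz":0},{"x":0,"y":0,"z":0,"wx":0,"wy":-22,"wz":0}]' >/dev/null;python3 -m handwheel '[{"x":0,"y":0,"z":0,"wx":7,"wy":0,"wz":0},{"x":0,"y":0,"z":0,"wx":14,"wy":0,"wz":0},{"x":0,"y":0,"z":0,"wx":21,"wy":0,"wz":0},{"x":0,"y":0,"z":0,"wx":28,"wy":0,"wz":0},{"x":0,"y":0,"z":0,"wx":35,"wy":0,"wz":0},{"x":0,"y":0,"z":0,"wx":41,"wy":0,"wz":0},{"x":0,"y":0,"z":0,"wx":46,"wy":0,"wz":0},{"x":0,"y":0,"z":0,"wx":46,"wy":0,"wz":0},{"x":0,"y":0,"z":0,"wx":46,"wy":0,"wz":0}]' ; python3 -c "
from h import *
chips('top',f='t13.png');print()"|grep -v 'blue\|white';python3 -m handwheel '[{"x":0,"y":0,"z":0,"wx":-7,"wy":0,"wz":0},{"x":0,"y":0,"z":0,"wx":-14,"wy":0,"wz":0},{"x":0,"y":0,"z":0,"wx":-21,"wy":0,"wz":0},{"x":0,"y":0,"z":0,"wx":-28,"wy":0,"wz":0},{"x":0,"y":0,"z":0,"wx":-35,"wy":0,"wz":0},{"x":0,"y":0,"z":0,"wx":-41,"wy":0,"wz":0},{"x":0,"y":0,"z":0,"wx":-46,"wy":0,"wz":0},{"x":0,"y":0,"z":0,"wx":-46,"wy":0,"wz":0},{"x":0,"y":0,"z":0,"wx":-46,"wy":0,"wz":0},{"x":0,"y":0,"z":0,"wx":-46,"wy":0,"wz":0}]'; python3 -m handwheel '[{"x":0,"y":0,"z":0,"wx":0,"wy":0,"wz":0},{"x":0,"y":0,"z":0,"wx":0,"wy":0,"wz":0},{"x":0,"y":0,"z":0,"wx":0,"wy":4,"wz":0},{"x":0,"y":0,"z":0,"wx":0,"wy":8,"wz":0},{"x":0,"y":0,"z":0,"wx":0,"wy":12,"wz":0},{"x":0,"y":0,"z":0,"wx":0,"wy":16,"wz":0},{"x":0,"y":0,"z":0,"wx":0,"wy":20,"wz":0},{"x":0,"y":0,"z":0,"wx":0,"wy":22,"wz":0},{"x":0,"y":0,"z":0,"wx":0,"wy":22,"wz":0}]'; python3 -c "
from h import *
rel([.472,-.2135,.2]);chips('top');chips('side',f='s13.png')"|grep -v blue
```

```text
time: 34.97
position: [0.4745, -0.2108, 0.2121]
tool_rot: [-2.619, -1.446, 0.802]
ft_force: [-0.5, -0.2, -5.4]
grip_width: 0.182
grip_force: 60.1
top yellow 4 [372. 226.] tote xy mm [56. 46.]
lowest corner z [ 0.371 -0.092  0.13 ] lean [0.458 0.205 0.865]

time: 35.85
position: [0.4738, -0.2097, 0.2156]
tool_rot: [2.076, 1.401, -0.15]
ft_force: [0.3, -0.2, -4.0]
grip_width: 0.176
grip_force: 60.0
time: 36.6
position: [0.4725, -0.2125, 0.2139]
tool_rot: [2.189, 1.617, 0.259]
ft_force: [0.0, -0.8, -5.4]
grip_width: 0.176
grip_force: 60.0
t 36.6 pos [ 0.4725 -0.2125  0.2139] tool shift [ 0.0002 -0.0061  0.0126] yaw of y -15.8 z [ 0.38  -0.21  -0.901] q [ 0.4  -0.28 -0.07  2.16  0.08  0.83 -0.01] F [ 0.  -0.8 -5.4]
top yellow 15 [332. 257.] tote xy mm [-102.   76.]
top white 11 [454. 179.] tote xy mm [ 130. -122.]
lowest corner z [ 0.426 -0.121  0.069] lean [-0.38   0.21   0.901]
side yellow 37 [298. 257.] tote xy mm [-109.   77.]
side red 30 [309. 259.] tote xy mm [-84.  47.]
side white 5 [406. 218.] tote xy mm [149.  22.]
lowest corner z [ 0.426 -0.12   0.068] lean [-0.38   0.211  0.901]
```

Red is now at (-84,47) next to yellow in the corner. I'll check white and green in the saved pictures with looser masks.

```bash
python3 -c "
from h import *
im=cv2.imread('pics/s13.png')[240:286:2,286:334:2,::-1]
hs=cv2.cvtColor(im,cv2.COLOR_RGB2HSV)
for r in hs:
    print(''.join('.' if s<70 and v<105 else 'W' if s<70 else 'R' if h<6 or h>173 else 'o' if h<20 else 'Y' if h<38 else 'G' if h<90 else 'B' for h,s,v in r))
"
```

```text
oWWBBB...............ooo
WBBB....................
BB......................
B.......................
B.......................
B.........WWW...........
B........WWWW...........
B....YYYWWWWW...........
BW..YYYYYWoRRR..........
B...YYYYYoRRRRR.........
....YYGGGoRRRRR.........
W....GGGGYRRRR..........
W....GGGGGRRR...........
o....GGGG...............
oW....GG................
oW......................
oW......................
oW......................
oW......................
oo......................
ooW.....................
ooW.....................
ooW.....................
```

A compact 2×2 cluster in the blue corner: yellow in it, green and white along the two walls, red filling the diagonal. Back to the diagonal tilt, raise slightly, settle and check.

```bash
python3 -m handwheel '[{"x":0,"y":0,"z":0,"wx":0,"wy":-3,"wz":0},{"x":0,"y":0,"z":0,"wx":0,"wy":-7,"wz":0},{"x":0,"y":0,"z":0,"wx":0,"wy":-11,"wz":0},{"x":0,"y":0,"z":0,"wx":0,"wy":-15,"wz":0},{"x":0,"y":0,"z":0,"wx":0,"wy":-19,"wz":0},{"x":0,"y":0,"z":0,"wx":0,"wy":-22,"wz":0},{"x":0,"y":0,"z":0,"wx":0,"wy":-22,"wz":0},{"x":0,"y":0,"z":0,"wx":0,"wy":-22,"wz":0},{"x":0,"y":0,"z":0,"wx":0,"wy":-22,"wz":0},{"x":0,"y":0,"z":0,"wx":0,"wy":-22,"wz":0}]'; python3 -m handwheel '[{"x":0,"y":0,"z":0,"wx":0,"wy":0,"wz":0},{"x":0,"y":0,"z":0,"wx":0,"wy":0,"wz":0},{"x":0,"y":0,"z":0,"wx":0,"wy":0,"wz":0},{"x":0,"y":0,"z":0,"wx":0,"wy":0,"wz":0},{"x":0,"y":0,"z":0,"wx":0,"wy":0,"wz":0},{"x":0,"y":0,"z":0,"wx":0,"wy":0,"wz":0},{"x":0,"y":0,"z":0,"wx":0,"wy":0,"wz":0},{"x":0,"y":0,"z":0,"wx":0,"wy":0,"wz":0}]'; python3 -c "
from h import *
rel([.472,-.2135,.2]);chips('side',f='s14.png');chips('top',f='t14.png')
a=grab('top')
d0=cv2.imread('pics/t4.png').astype(int);d1=cv2.imread('pics/t14.png').astype(int)
print('unit/drawer diff',np.abs(d0-d1)[80:200,80:250].mean(),'mug/pot diff',np.abs(d0-d1)[80:150,250:400].mean())
print(np.abs(np.array(st()['qd'])).max())"
```

```text
time: 37.53
position: [0.4731, -0.2105, 0.2141]
tool_rot: [2.078, 1.401, -0.151]
ft_force: [-0.2, -0.5, -5.6]
grip_width: 0.178
grip_force: 60.0
time: 38.2
position: [0.4733, -0.2098, 0.2139]
tool_rot: [2.077, 1.402, -0.152]
ft_force: [-1.0, 0.1, -5.2]
grip_width: 0.176
grip_force: 60.0
t 38.2 pos [ 0.4733 -0.2098  0.2139] tool shift [ 0.0024 -0.0061  0.0128] yaw of y -15.6 z [ 0.239 -0.549 -0.801] q [ 0.47 -0.19 -0.47  2.15  0.61  0.98 -0.68] F [-1.   0.1 -5.2]
lowest corner z [ 0.423 -0.163  0.05 ] lean [-0.239  0.549  0.801]
top yellow 14 [348. 231.] tote xy mm [-44.  93.]
top green 205 [464. 179.] tote xy mm [ 141. -119.]
top green 7 [455. 189.] tote xy mm [ 117. -108.]
top green 33 [355. 267.] tote xy mm [-114.   54.]
top white 15 [453. 181.] tote xy mm [131. -99.]
top blue 5 [352. 277.] tote xy mm [-139.   54.]
lowest corner z [ 0.423 -0.163  0.05 ] lean [-0.239  0.549  0.801]
unit/drawer diff 7.352630718954249 mug/pot diff 8.431142857142857
0.001640786797847028
```

```bash
python3 -c "
from bench import ctrl
print(ctrl.close_job())"
```

```text
the job is handed in; nothing more can be done
None
```

The job is handed in at about 38 s of the 72 s limit: the jar was left standing in the drawer, the drawer was pushed to its stop, and the tote is held about 5 cm up at a 37° tilt, with all four chips last seen bunched 2×2 in the blue corner just before that final tilt.

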